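# Open the swivel stand and dish up the lidded dessert pots

### The job

Set out the dessert for coffee: swing the upper tier of the cupcake stand out, clear of the lower tier, until it clicks home at its end stop. Lift the lid off each dessert pot that still has one and lay each lid, knob up, in a well of its own in the beech lid tray, and stand all the pots upright and open on the stand's lower tier, each with its whole foot on it. Leave the glass mug and the sugar bowl where they are.

Things in the scene. Friction and masses are not known exactly. Their poses are not given: they have to be found in the camera images.
- stand: Two-tier swivel cupcake stand of beech, fixed. Origin on the axis of its upright post at table level; z up; the lower tier lies towards its -y side. Post 26 mm thick, its dark finial tops out at 162 mm; a detent block juts 44 mm from its axis, away from the lower tier, 105 to 123 mm up. The lower tier is a plain round board 300 mm across, top face 30 mm up, centre 115 mm from the post.
- tier_centre (a point): Centre of the lower tier's top face, 30 mm above the table. The tier is flat, without a rim, radius 150 mm; its frame is parallel to the stand's.
- stand_hinge (a point): On the post axis, 140 mm above the table (level of the swivel tier's top face): the vertical axis about which the swivel tier turns.
- leaf (a joint): Angle (rad) of the upper, swivel tier about the post. 0: over the lower tier; grows as it swings clockwise seen from above, to its end stop at 2.7 where it clicks home. Starts at 0 to 0.35. Friction (0.06 N m) holds it where it is left; a spring detent resists with about 0.4 N m from 2.15 to 2.45, then pulls it to the stop and holds it there with the same torque.
- leaf_knob (a point): Middle of the head of the dark wooden knob on the swivel tier, 140 mm from the post axis, 165 mm above the table. Head 24 mm across, 154 to 176 mm above the table, on a 16 mm neck. The tier: round board 170 mm across, top face 140 mm and underside 124 mm above the table, its centre 70 mm from the post axis on the line to the knob (stand's -y direction at angle 0).
- mat: Square cork table mat, fixed, 210 x 210 mm, 4 mm thick, origin at the centre of its underside, z up. The pots start on it in a 2 x 2 pattern about 100 mm apart.
- tray: Beech lid tray, fixed, 200 x 200 mm, 16 mm thick, origin at the centre of its underside, z up, with four round wells 78 mm across and 10 mm deep in a 2 x 2 pattern 92 mm apart. It and the cork mat may swap places from start to start.
- tray_hole0 (a point): Centre of the mouth of one well of the lid tray, level with the tray's top face (16 mm above the table); the well's floor is 10 mm lower.
- tray_hole1 (a point): Centre of the mouth of one well of the lid tray, level with the tray's top face (16 mm above the table); the well's floor is 10 mm lower.
- tray_hole2 (a point): Centre of the mouth of one well of the lid tray, level with the tray's top face (16 mm above the table); the well's floor is 10 mm lower.
- tray_hole3 (a point): Centre of the mouth of one well of the lid tray, level with the tray's top face (16 mm above the table); the well's floor is 10 mm lower.
- pot0: White porcelain dessert pot with a little cake baked into it, round, 60 mm across with straight sides, 60 mm tall, origin at the centre of its underside, z up, about 220 g. Inside the rim it is open 52 mm across for the top 9 mm. Some pots start with their lid on, the others open.
- lid0: White porcelain lid, starts loose on pot0, 60 g: disc 66 mm across with a boss 45 mm across and 5 mm deep below (drops into the pot; stands on a well's floor) and a knob on top. Origin at the centre of the boss's underside, z up, 55 mm above its pot's. Disc 5 to 10 mm, neck (14 mm across) 10 to 18 mm, knob head (22 mm across) 18 to 34 mm above the origin. None when absent.
- pot1: White porcelain dessert pot with a little cake baked into it, round, 60 mm across with straight sides, 60 mm tall, origin at the centre of its underside, z up, about 220 g. Inside the rim it is open 52 mm across for the top 9 mm. Some pots start with their lid on, the others open.
- lid1: White porcelain lid, starts loose on pot1, 60 g: disc 66 mm across with a boss 45 mm across and 5 mm deep below (drops into the pot; stands on a well's floor) and a knob on top. Origin at the centre of the boss's underside, z up, 55 mm above its pot's. Disc 5 to 10 mm, neck (14 mm across) 10 to 18 mm, knob head (22 mm across) 18 to 34 mm above the origin. None when absent.
- pot2: White porcelain dessert pot with a little cake baked into it, round, 60 mm across with straight sides, 60 mm tall, origin at the centre of its underside, z up, about 220 g. Inside the rim it is open 52 mm across for the top 9 mm. Some pots start with their lid on, the others open.
- lid2: White porcelain lid, starts loose on pot2, 60 g: disc 66 mm across with a boss 45 mm across and 5 mm deep below (drops into the pot; stands on a well's floor) and a knob on top. Origin at the centre of the boss's underside, z up, 55 mm above its pot's. Disc 5 to 10 mm, neck (14 mm across) 10 to 18 mm, knob head (22 mm across) 18 to 34 mm above the origin. None when absent.
- pot3: White porcelain dessert pot with a little cake baked into it, round, 60 mm across with straight sides, 60 mm tall, origin at the centre of its underside, z up, about 220 g. Inside the rim it is open 52 mm across for the top 9 mm. Some pots start with their lid on, the others open.
- lid3: White porcelain lid, starts loose on pot3, 60 g: disc 66 mm across with a boss 45 mm across and 5 mm deep below (drops into the pot; stands on a well's floor) and a knob on top. Origin at the centre of the boss's underside, z up, 55 mm above its pot's. Disc 5 to 10 mm, neck (14 mm across) 10 to 18 mm, knob head (22 mm across) 18 to 34 mm above the origin. None when absent.
- mug: Bystander: clear glass mug, 76 mm across, 85 mm tall, origin at the centre of its underside.
- sugar_bowl: Bystander: white ceramic sugar bowl with lid, 94 mm across, 95 mm tall, origin at the centre of its underside.

How it is judged:
On the way:
1. the upper tier is swung out and seated at its end stop (value of joint leaf above 2.6 rad), for 0.2 s.
At the end, for the whole second after the job is handed in: Swivel tier at its end stop (within 0.1 rad). Every lid level in a well: centre within 10 mm, boss within 4 mm of the floor. Every pot upright on the lower tier: centre within 123 mm of the tier's, foot within 6 mm of its top, tilt under 0.1 rad. Pots and lids at rest (value of joint leaf above 2.6 rad and ((horizontal distance between lid0 and tray_hole0 below 0.01 m and z of lid0 in the frame of tray_hole0 below -0.006 m) or (horizontal distance between lid0 and tray_hole1 below 0.01 m and z of lid0 in the frame of tray_hole1 below -0.006 m) or (horizontal distance between lid0 and tray_hole2 below 0.01 m and z of lid0 in the frame of tray_hole2 below -0.006 m) or (horizontal distance between lid0 and tray_hole3 below 0.01 m and z of lid0 in the frame of tray_hole3 below -0.006 m)) and angle between each of lid0, lid1, lid2, lid3's own z axis and vertical below 0.12 rad and linear speed of each of lid0, pot0, lid1, pot1, lid2, pot2, lid3, pot3 below 0.02 m/s and horizontal distance between each of pot0, pot1, pot2, pot3 and tier_centre below 0.123 m and z of pot0 in the frame of tier_centre between -0.006 and 0.006 m and angle between each of pot0, pot1, pot2, pot3's own z axis and vertical below 0.1 rad and ((horizontal distance between lid1 and tray_hole0 below 0.01 m and z of lid1 in the frame of tray_hole0 below -0.006 m) or (horizontal distance between lid1 and tray_hole1 below 0.01 m and z of lid1 in the frame of tray_hole1 below -0.006 m) or (horizontal distance between lid1 and tray_hole2 below 0.01 m and z of lid1 in the frame of tray_hole2 below -0.006 m) or (horizontal distance between lid1 and tray_hole3 below 0.01 m and z of lid1 in the frame of tray_hole3 below -0.006 m)) and z of pot1 in the frame of tier_centre between -0.006 and 0.006 m and ((horizontal distance between lid2 and tray_hole0 below 0.01 m and z of lid2 in the frame of tray_hole0 below -0.006 m) or (horizontal distance between lid2 and tray_hole1 below 0.01 m and z of lid2 in the frame of tray_hole1 below -0.006 m) or (horizontal distance between lid2 and tray_hole2 below 0.01 m and z of lid2 in the frame of tray_hole2 below -0.006 m) or (horizontal distance between lid2 and tray_hole3 below 0.01 m and z of lid2 in the frame of tray_hole3 below -0.006 m)) and z of pot2 in the frame of tier_centre between -0.006 and 0.006 m and ((horizontal distance between lid3 and tray_hole0 below 0.01 m and z of lid3 in the frame of tray_hole0 below -0.006 m) or (horizontal distance between lid3 and tray_hole1 below 0.01 m and z of lid3 in the frame of tray_hole1 below -0.006 m) or (horizontal distance between lid3 and tray_hole2 below 0.01 m and z of lid3 in the frame of tray_hole2 below -0.006 m) or (horizontal distance between lid3 and tray_hole3 below 0.01 m and z of lid3 in the frame of tray_hole3 below -0.006 m)) and z of pot3 in the frame of tier_centre between -0.006 and 0.006 m); the robot touches nothing.
It fails at once if the glass mug is tipped or pushed more than 30 mm from its place (distance of mug from where it was at the start of the episode above 0.03 m or angle between mug's own z axis and vertical above 0.4 rad).
It fails at once if the sugar bowl is tipped or pushed more than 30 mm from its place (distance of sugar_bowl from where it was at the start of the episode above 0.03 m or angle between sugar_bowl's own z axis and vertical above 0.4 rad).
Of lid0, lid1, lid2, lid3 only 2 to 4 are there at a start; the rules pass over those that are not, and their reading is None.
At some moment in a run one of pot0, pot1, pot2, pot3 may be knocked a few centimetres aside while the robot is not near it.
Once in a run the grip may slacken for a moment while it holds something.
It also fails if it takes over 210 s, if anything falls off the work surface, if the arm or the gripper's body presses on something with over 40 N, if the wrist force passes 120 N, or if a joint passes its speed limit or range.

### The arm

A 6-joint arm with a two-finger parallel gripper is mounted at the origin on the work surface. World frame = base frame: x ahead of the robot, y to its left, z up, the work surface at z = 0. Lengths are in m, angles in rad, forces in N, time in s.
With the tool pointing down it reaches from about 0.275 to 1 m from the base axis. Payload 8.4 kg.
Tool frame: the origin (TCP) lies between the finger pads; the fingertips stand ahead of it and the grasp point (between the pads) lies 8 mm behind it (robot.tip_extent is the z of the fingertips in the tool frame, in m); z points along the fingers, y is the line along which they close (so a half turn about z gives the same grasp; the last joint's range is limited). The gripper opens to 85 mm and grips with 20 to 120 N. Pads are 22 mm wide; open, the fingers measure 114 mm over their backs; the gripper's body (76 mm by 85 mm) begins 54 mm behind the grasp point. The pads swing forward as they close: fully open they stand 13 mm farther back than shut.
Start: joints at [1.121, 0.353, 1.633, -0, 1.155, -0.002], TCP at [0.271, 0.563, 0.211] pointing down, gripper open.
Joint ranges: [-2.63, 2.63], [-0.92, 2.1], [0.06, 2.66], [-1.3, 4.44], [0, 2.69], [-3.02, 3.02]. Speed limits (rad/s): [2.22, 2.22, 2.79, 3.14, 3.14, 3.14].

### API

Orientations are given as a unit quaternion [w, x, y, z].
In Python, from bench import status, optics, job, robot gives the robot as it stands.
- The arm moves only by the tool carry_out, never from a script. Its argument "series" is a list of rows, each a list of 5 numbers: the shift along the tool's x, y, z as a fraction of full scale, then the turn about the tool's z as a fraction of full scale, then the closure, from -1 (fully open) to 1 (shut). In form: [[x, y, z, yaw, jaw], ...]. A call has 1 to 12 rows; each row is the pose to reach, as a shift and turn from the pose commanded when the call began, along the tool's axes at that moment; what a row does not reach only later rows make up. Full scale, the value 1, is 40 cm for a shift and 45 degrees for a turn. A row lasts 1/12 s, in which the tool goes at most 41.7 mm and 7.16 degrees, less where a joint would pass 70% of its speed; a pose out of reach is approached as far as the arm can. A call with a number of a shift or a turn outside -1 to 1 is refused whole. A call with a gripper value outside its range is refused whole. The fingers move at their own pace and stop on an object; the grip force is fixed at half the most. Time passes only in rows, so rows that repeat a pose let the fingers close. It gives the time, the measured TCP pose, the force, the opening and the grip force at its end, in the units of the state.
- status.read_state(): the state, without advancing time (a new reading comes with each control period).
- optics.snapshot(name): name is "scene" or "side" or "wrist"; returns a dict with "color" (420x560x3 uint8, blue, green, red), "z_map" (420x560 float32, m along the optical axis (not along the pixel's ray), 0 where there is no reading), "fx", "fy", "cx", "cy" (pixels), "R" (3x3) and "t" (3): a world point X has camera coordinates R X + t; the wrist camera has in their place "tool_from_camera" (4x4, takes a point from camera to tool coordinates, whose origin is the TCP and whose axes are the flange's). Camera axes: x right, y down, z forward; pixel columns grow to the right and rows downward; lengths in m; the calibration is good to about 2 mm. The wrist camera is an equidistant fisheye: a pixel r from the principal point sees the ray r / f radians off the axis. A picture is of the moment at which its call begins: read the wrist's pose just before it.
- job.job_done(): hands the job in; it is judged then, once.
The state is a dict: "time_s": time; "q": joint angles; "dq": joint speeds; "tau": joint torques, N m; "tool_pos": TCP position; "orientation": TCP orientation; "wrist_force": force on the tool from outside, world axes, zero at the start; "ft_torque": the same for the moment, N m; "width": finger opening in m; "finger_force": force on a finger pad.
Only numpy, scipy, OpenCV 4.12 (cv2) and the standard library are available. Lean on these libraries where they do the work, as an engineer would, in place of code of your own. Each camera call takes 0.05 s, during which the arm holds its last target. There are 200 camera calls.

## Working session

There is one attempt and no reset: what is moved stays moved. The work goes in short steps, Python scripts to look and compute and a tool call to move; the robot and the scene stay as the last step left them, time stands still between calls to the robot, and variables do not carry over. Pictures are saved under pics/ and viewed, at most 14 in all, crops included, and the job is handed in when it is done.

Besides the shell and the picture viewer there is one more tool, called after "Request:" by a JSON object that holds its "name" and its "arguments", one argument or row to a line. carry_out: Moves the arm, as the interface text tells. Its arguments: {"type":"object","properties":{"series":{"type":"array","items":{"type":"array","items":{"type":"number"}}}},"required":["series"]}

```bash
ls; mkdir -p pics; python3 - <<'E'
from bench import status, optics, robot
import cv2
s=status.read_state(); print(s)
print([a for a in dir(robot) if a[0]!='_'], getattr(robot,'tip_extent',None))
for n in("scene","side"):
    p=optics.snapshot(n); cv2.imwrite(f"pics/{n}0.png",p["color"]); print(n,p["fx"],p["cx"],p["cy"],p["R"],p["t"])
p=optics.snapshot("wrist"); cv2.imwrite("pics/w0.png",p["color"]);print(p["fx"],p["cx"],p["cy"],p["tool_from_camera"])
E
```

```text
pics
{'time_s': 0.0, 'q': array([ 1.12059477e+00,  3.53644853e-01,  1.63414550e+00, -3.44778101e-05,
        1.15521172e+00, -2.40340174e-03]), 'dq': array([-0.00064343,  0.00102594, -0.00057471, -0.00162225,  0.00109962,
       -0.00132875]), 'tau': array([ 6.84880069e-05, -6.05254412e+01, -3.42063367e+01, -2.78745125e-05,
        9.41188540e-03,  4.49848824e-05]), 'tool_pos': array([0.27040183, 0.56290723, 0.2106589 ]), 'orientation': array([-1.42755241e-04,  2.22026200e-01,  9.75040445e-01, -6.90279351e-04]), 'wrist_force': array([-0.60169493, -1.34659398,  0.54138159]), 'ft_torque': array([ 0.02939769, -0.01129568,  0.00207038]), 'finger_force': 0.0, 'width': 0.08538539936216963}
['MotionError', 'tip_extent'] 0.011
scene 446.7647161669768 279.4879001140635 205.56060412882312 [[-0.89936435  0.43719582 -0.00189047]
 [ 0.34076822  0.69827913 -0.62951034]
 [-0.27389921 -0.56680337 -0.77698981]] [ 0.56978414 -0.11420904  1.30396367]
side 455.92955522125044 278.26148593996373 206.97153761029813 [[ 0.95698852 -0.28999927  0.00856733]
 [-0.18532306 -0.63374717 -0.75101257]
 [ 0.22322262  0.71712268 -0.66023232]] [-0.60014398  0.14800332  1.15065526]
325.19226210127806 276.1213619211753 211.0401637834871 [[ 1.40562377e-03 -9.48650522e-01 -3.16322955e-01  8.05635475e-02]
 [ 9.99998450e-01  1.66875261e-03 -5.60950238e-04  6.90793180e-04]
 [ 1.06001049e-03 -3.16321676e-01  9.48651397e-01 -1.62835445e-01]
 [ 0.00000000e+00  0.00000000e+00  0.00000000e+00  1.00000000e+00]]
```

View pics/scene0.png

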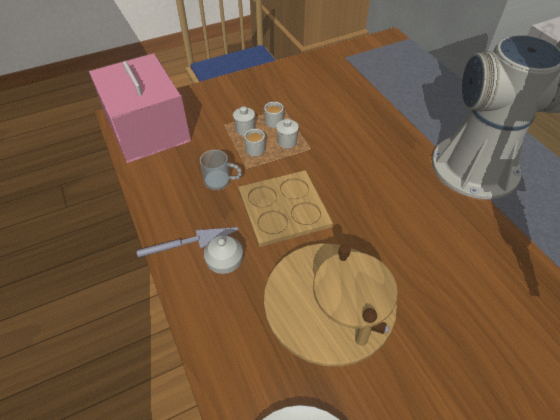

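View pics/side0.png

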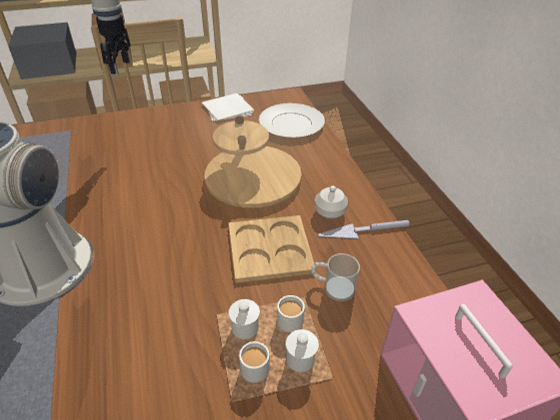

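Scene view: upper tier is over the lower one, knob at about (344,254), finial (369,316); tray (285,207); open pots (274,114), (255,143); lidded pots (244,122), (287,134); mug (215,170), bowl (223,253). Side view agrees: open (290,312), (254,361), lidded (244,318), (301,350).

```bash
cat > h.py <<'E'
import numpy as np, cv2
from bench import status, optics
def world(p):
    z=p["z_map"]; v,u=np.mgrid[:420,:560]
    c=np.stack([(u-p["cx"])/p["fx"]*z,(v-p["cy"])/p["fy"]*z,z],-1)
    W=(c-p["t"])@p["R"]; W[z==0]=np.nan; return W
def ray(p,u,v,h):
    C=-p["R"].T@p["t"]; d=p["R"].T@np.array([(u-p["cx"])/p["fx"],(v-p["cy"])/p["fy"],1])
    return C+d*(h-C[2])/d[2]
def blobs(m,amin=15):
    n,l,s,c=cv2.connectedComponentsWithStats(m.astype(np.uint8))
    return [(l==i) for i in range(1,n) if s[i,4]>=amin]
E
python3 - <<'E'
from h import *
for n in("scene","side"):
    p=optics.snapshot(n); W=world(p); hsv=cv2.cvtColor(p["color"],cv2.COLOR_BGR2HSV); z=W[...,2]
    print(n,"table z",np.nanmedian(z[(abs(W[...,0]-.5)<.3)&(abs(W[...,1])<.6)]))
    near=(W[...,0]>.2)&(W[...,0]<1.05)&(abs(W[...,1])<.8)
    for lo,hi in((.011,.022),(.026,.034),(.052,.066),(.068,.1),(.134,.146),(.15,.18)):
        for b in blobs(near&(z>lo)&(z<hi),12):
            vu=np.argwhere(b); q=W[b]; print((lo,hi),len(q),"px",vu.mean(0)[::-1].astype(int),"mean",q.mean(0).round(3),"mid",((q.max(0)+q.min(0))/2).round(3),"ext",np.ptp(q,axis=0).round(3), "hsv",np.median(hsv[b],axis=0).astype(int), "circ",np.round(cv2.minEnclosingCircle(q[:,:2].astype(np.float32))[0],3))
E
```

```text
scene table z -6.475195378747792e-05
(0.011, 0.022) 29 px [270 124] mean [ 0.464 -0.413  0.017] mid [ 0.462 -0.418  0.017] ext [0.026 0.035 0.01 ] hsv [ 30  15 147] circ [ 0.463 -0.418]
(0.011, 0.022) 23 px [240 131] mean [ 0.564 -0.421  0.018] mid [ 0.563 -0.423  0.017] ext [0.017 0.029 0.01 ] hsv [ 26  15 145] circ [ 0.563 -0.424]
(0.011, 0.022) 195 px [156 147] mean [ 0.814 -0.467  0.016] mid [ 0.81  -0.469  0.017] ext [0.2   0.02  0.011] hsv [172  85 152] circ [ 0.81  -0.474]
(0.011, 0.022) 53 px [286 144] mean [ 0.461 -0.309  0.017] mid [ 0.453 -0.316  0.017] ext [0.051 0.036 0.011] hsv [ 27  16 141] circ [ 0.453 -0.319]
(0.011, 0.022) 51 px [254 152] mean [ 0.56  -0.32   0.017] mid [ 0.554 -0.327  0.016] ext [0.051 0.04  0.011] hsv [ 27  15 142] circ [ 0.554 -0.334]
(0.011, 0.022) 13 px [214 166] mean [ 0.688 -0.315  0.018] mid [ 0.689 -0.315  0.017] ext [0.022 0.011 0.01 ] hsv [ 21  23 113] circ [ 0.689 -0.313]
(0.011, 0.022) 2409 px [283 206] mean [ 0.573 -0.101  0.015] mid [ 0.569 -0.107  0.016] ext [0.222 0.223 0.011] hsv [ 18 121 165] circ [ 0.57  -0.108]
(0.011, 0.022) 87
[... 11691 characters left out ...]
391] mean [ 0.722 -0.631  0.14 ] mid [ 0.722 -0.629  0.14 ] ext [0.006 0.106 0.012] hsv [174  53 124] circ [ 0.722 -0.629]
(0.134, 0.146) 105 px [536 410] mean [ 0.853 -0.704  0.14 ] mid [ 0.849 -0.704  0.14 ] ext [0.099 0.004 0.012] hsv [173  80 133] circ [ 0.849 -0.704]
(0.15, 0.18) 49 px [239 118] mean [0.592 0.302 0.158] mid [0.593 0.303 0.158] ext [0.026 0.025 0.016] hsv [ 13  79 108] circ [0.593 0.304]
(0.15, 0.18) 81 px [241 139] mean [0.567 0.165 0.169] mid [0.568 0.167 0.165] ext [0.021 0.024 0.029] hsv [ 14  87 124] circ [0.569 0.166]
(0.15, 0.18) 13562 px [480 353] mean [ 0.809 -0.599  0.17 ] mid [ 0.816 -0.585  0.165] ext [0.209 0.246 0.03 ] hsv [172  70 233] circ [ 0.816 -0.577]
```

```bash
cat >> h.py <<'E'
from scipy.spatial.transform import Rotation as Ro
def rel(*pts):
    s=status.read_state(); w=s["orientation"]; R=Ro.from_quat([w[1],w[2],w[3],w[0]]).as_matrix()
    print("tcp",s["tool_pos"].round(4),"yang",np.degrees(np.arctan2(R[1,1],R[0,1])).round(1),"w",round(s["width"],4),"t",round(s["time_s"],1))
    for p in pts: print(np.round(p,3),"->",(R.T@(np.array(p)-s["tool_pos"])/.4).round(3))
E
python3 - <<'E'
from h import *
for n in("scene","side"):
    p=optics.snapshot(n); W=world(p); z=W[...,2]
    near=(abs(W[...,0]-.57)<.12)&(abs(W[...,1]+.107)<.12)
    q=W[near&(z>.0145)&(z<.019)][:,:2].astype(np.float32); r=cv2.minAreaRect(q); print(n,r)
    c=np.array(r[0]);a=np.radians(r[2]);u=np.array([np.cos(a),np.sin(a)]);v=np.array([-u[1],u[0]])
    print([(c+.046*(i*u+j*v)).round(3) for i in(-1,1) for j in(-1,1)])
    for b in blobs(near&(z>.003)&(z<.009),40):
        f=W[b][:,:2]
        if all(abs(f.mean(0)-c)<.07): print(len(f),cv2.minEnclosingCircle(f.astype(np.float32)))
    q=W[(z>.027)&(z<.033)&(abs(W[...,0]-.6)<.17)&(abs(W[...,1]-.19)<.17)][:,:2].astype(np.float32); print("tier",cv2.minEnclosingCircle(q))
po=np.array([.593,.306])
pts=[[.610,.167,.26],[.610,.167,.162]]+[[*(po+.14*np.array([np.cos(a),np.sin(a)])),.162] for a in np.radians(np.arange(-95,-225,-8))]
rel(*pts)
E
```

```text
scene ((0.5701506733894348, -0.10602575540542603), (0.2030511498451233, 0.1994924247264862), 82.2697525024414)
[array([ 0.61 , -0.158]), array([ 0.518, -0.145]), array([ 0.622, -0.067]), array([ 0.531, -0.054])]
362 ((0.5158748030662537, -0.15201745927333832), 0.03805924952030182)
387 ((0.6069129705429077, -0.1635623276233673), 0.03909233585000038)
422 ((0.5277536511421204, -0.05952179804444313), 0.03889399394392967)
441 ((0.6193647384643555, -0.07182814180850983), 0.03846937417984009)
tier ((0.6326572895050049, 0.16172069311141968), 0.1920928806066513)
side ((0.5717721581459045, -0.10592452436685562), (0.20490312576293945, 0.20060347020626068), 82.28429412841797)
[array([ 0.611, -0.158]), array([ 0.52 , -0.145]), array([ 0.624, -0.067]), array([ 0.532, -0.054])]
329 ((0.6246770024299622, -0.0620184987783432), 0.038467224687337875)
340 ((0.5329344272613525, -0.0479968897998333), 0.03798612952232361)
420 ((0.61285400390625, -0.15260560810565948), 0.03827981650829315)
438 ((0.5210317969322205, -0.14016632735729218), 0.038065262138843536)
tier ((0.6019366383552551, 0.19279776513576508),
[... 247 characters left out ...]
72  0.123]
[0.543 0.175 0.162] -> [-1.034 -0.58   0.123]
[0.525 0.184 0.162] -> [-0.985 -0.58   0.123]
[0.509 0.194 0.162] -> [-0.936 -0.574  0.123]
[0.494 0.207 0.162] -> [-0.889 -0.561  0.123]
[0.481 0.222 0.162] -> [-0.844 -0.542  0.123]
[0.471 0.238 0.162] -> [-0.803 -0.516  0.123]
[0.462 0.256 0.162] -> [-0.765 -0.485  0.123]
[0.457 0.275 0.162] -> [-0.732 -0.449  0.123]
[0.454 0.294 0.162] -> [-0.704 -0.409  0.123]
[0.453 0.313 0.162] -> [-0.682 -0.366  0.123]
[0.456 0.333 0.162] -> [-0.667 -0.319  0.123]
[0.461 0.352 0.162] -> [-0.657 -0.271  0.123]
[0.468 0.37  0.162] -> [-0.655 -0.223  0.123]
[0.478 0.386 0.162] -> [-0.66  -0.174  0.123]
[0.491 0.401 0.162] -> [-0.671 -0.126  0.123]
```

Request:
{"name": "carry_out", "arguments": {
  "series": [
    [-0.1, -0.05, -0.12, 0.15, 1],
    [-0.2, -0.09, -0.12, 0.3, 1],
    [-0.3, -0.13, -0.12, 0.43, 1],
    [-0.4, -0.18, -0.12, 0.43, 1],
    [-0.5, -0.22, -0.12, 0.43, 1],
    [-0.6, -0.27, -0.12, 0.43, 1],
    [-0.7, -0.31, -0.12, 0.43, 1],
    [-0.8, -0.36, -0.12, 0.43, 1],
    [-0.9, -0.4, -0.12, 0.43, 1],
    [-0.95, -0.43, -0.12, 0.43, 1],
    [-0.99, -0.45, -0.12, 0.43, 1],
    [-0.99, -0.45, -0.12, 0.43, 1]
  ]
}}

```text
time_s: 1.35
tool_pos: [0.553, 0.225, 0.2594]
orientation: [0.001, 0.384, 0.923, -0.0]
wrist_force: [-1.4, 0.5, 0.4]
width: 0.0004
finger_force: 0.0
```

```bash
python3 - <<'E'
from h import *
po=np.array([.593,.306])
rel([.610,.167,.26],[.610,.167,.162],*[[*(po+.14*np.array([np.cos(a),np.sin(a)])),.162] for a in np.radians(np.arange(-95,-165,-8))])
E
```

```text
tcp [0.553  0.225  0.2594] yang 44.8 w 0.0004 t 1.4
[0.61  0.167 0.26 ] -> [-0.203 -0.001 -0.001]
[0.61  0.167 0.162] -> [-0.203 -0.001  0.244]
[0.581 0.167 0.162] -> [-0.152 -0.054  0.244]
[0.562 0.17  0.162] -> [-0.113 -0.082  0.244]
[0.543 0.175 0.162] -> [-0.07  -0.105  0.244]
[0.525 0.184 0.162] -> [-0.024 -0.122  0.244]
[0.509 0.194 0.162] -> [ 0.024 -0.133  0.243]
[0.494 0.207 0.162] -> [ 0.073 -0.136  0.243]
[0.481 0.222 0.162] -> [ 0.121 -0.133  0.243]
[0.471 0.238 0.162] -> [ 0.169 -0.123  0.243]
[0.462 0.256 0.162] -> [ 0.215 -0.107  0.243]
```

Request:
{"name": "carry_out", "arguments": {
  "series": [
    [-0.1, 0, 0, 0, 1],
    [-0.2, 0, 0, 0, 1],
    [-0.21, 0, 0, 0, 1],
    [-0.21, 0, 0.08, 0, 1],
    [-0.21, 0, 0.16, 0, 1],
    [-0.21, 0, 0.244, 0, 1],
    [-0.21, 0, 0.244, 0, 1],
    [-0.18, -0.03, 0.244, 0, 1],
    [-0.152, -0.054, 0.244, 0, 1],
    [-0.113, -0.082, 0.244, 0, 1],
    [-0.07, -0.105, 0.244, 0, 1],
    [-0.024, -0.122, 0.244, 0, 1]
  ]
}}

```text
time_s: 2.35
tool_pos: [0.5214, 0.1887, 0.1635]
orientation: [0.0, 0.383, 0.924, 0.0]
wrist_force: [0.1, 0.5, 0.1]
width: 0.0003
finger_force: 0.0
```

```bash
python3 - <<'E'
from h import *
po=np.array([.593,.306])
rel(*[[*(po+.14*np.array([np.cos(a),np.sin(a)])),.162] for a in np.radians(np.arange(-119,-228,-8))])
p=optics.snapshot("scene"); W=world(p); z=W[...,2]
cv2.imwrite("pics/s1.png",p["color"])
E
```

```text
tcp [0.5214 0.1887 0.1635] yang 45.0 w 0.0003 t 2.4
[0.525 0.184 0.162] -> [-0.016 -0.003  0.004]
[0.509 0.194 0.162] -> [ 0.032 -0.013  0.004]
[0.494 0.207 0.162] -> [ 0.081 -0.016  0.004]
[0.481 0.222 0.162] -> [ 0.13  -0.013  0.004]
[0.471 0.238 0.162] -> [ 0.177 -0.003  0.004]
[0.462 0.256 0.162] -> [0.223 0.014 0.004]
[0.457 0.275 0.162] -> [0.266 0.037 0.004]
[0.454 0.294 0.162] -> [0.306 0.066 0.004]
[0.453 0.313 0.162] -> [0.341 0.099 0.004]
[0.456 0.333 0.162] -> [0.371 0.138 0.004]
[0.461 0.352 0.162] -> [0.395 0.18  0.004]
[0.468 0.37  0.162] -> [0.414 0.225 0.004]
[0.478 0.386 0.162] -> [0.426 0.273 0.004]
[0.491 0.401 0.162] -> [0.431 0.321 0.004]
```

View pics/s1.png

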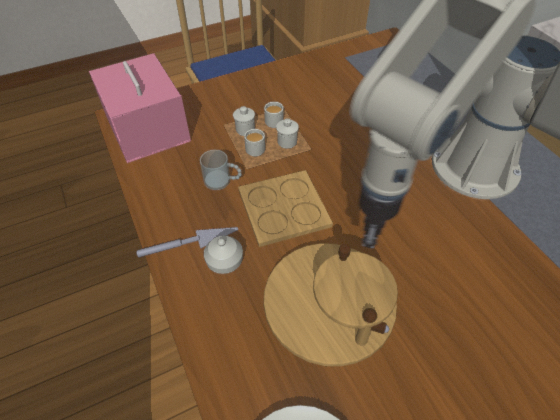

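The knob is still at (344,254): the fingers passed over it while still descending. I'll go back and wait before pushing.

Request:
{"name": "carry_out", "arguments": {
  "series": [
    [0, 0, -0.1, 0, 1],
    [0, 0, -0.16, 0, 1],
    [-0.07, 0.04, -0.16, 0, 1],
    [-0.14, 0.08, -0.16, 0, 1],
    [-0.2, 0.12, -0.16, 0, 1],
    [-0.2, 0.12, -0.16, 0, 1],
    [-0.2, 0.12, -0.1, 0, 1],
    [-0.2, 0.12, -0.03, 0, 1],
    [-0.2, 0.12, 0.004, 0, 1],
    [-0.2, 0.12, 0.004, 0, 1],
    [-0.2, 0.12, 0.004, 0, 1],
    [-0.2, 0.12, 0.004, 0, 1]
  ]
}}

```text
time_s: 3.4
tool_pos: [0.6132, 0.1663, 0.1621]
orientation: [0.001, 0.383, 0.924, 0.001]
wrist_force: [-0.2, -0.3, -0.1]
width: 0.0002
finger_force: 0.0
```

```bash
python3 - <<'E'
from h import *
po=np.array([.593,.306])
rel(*[[*(po+.14*np.array([np.cos(a),np.sin(a)])),.162] for a in np.radians(np.arange(-87,-170,-8))])
p=optics.snapshot("scene"); W=world(p); z=W[...,2]
for b in blobs((abs(W[...,0]-.57)<.06)&(abs(W[...,1]-.17)<.05)&(z>.15)&(z<.18),20): print(W[b].mean(0))
E
```

```text
tcp [0.6132 0.1663 0.1621] yang 45.0 w 0.0002 t 3.4
[0.6   0.166 0.162] -> [ 0.023 -0.023  0.   ]
[0.581 0.167 0.162] -> [ 0.058 -0.057  0.   ]
[0.562 0.17  0.162] -> [ 0.097 -0.085  0.   ]
[0.543 0.175 0.162] -> [ 0.14  -0.108 -0.   ]
[0.525 0.184 0.162] -> [ 0.186 -0.125 -0.   ]
[0.509 0.194 0.162] -> [ 0.234 -0.135 -0.   ]
[0.494 0.207 0.162] -> [ 0.283 -0.139 -0.   ]
[0.481 0.222 0.162] -> [ 0.331 -0.135 -0.   ]
[0.471 0.238 0.162] -> [ 0.379 -0.125 -0.   ]
[0.462 0.256 0.162] -> [ 0.425 -0.108 -0.   ]
[0.457 0.275 0.162] -> [ 0.468 -0.085 -0.   ]
[0.56962185 0.17204322 0.17061725]
```

Request:
{"name": "carry_out", "arguments": {
  "series": [
    [0.023, -0.023, 0, 0, 1],
    [0.058, -0.057, 0, 0, 1],
    [0.097, -0.085, 0, 0, 1],
    [0.14, -0.108, 0, 0, 1],
    [0.186, -0.125, 0, 0, 1],
    [0.234, -0.135, 0, 0, 1],
    [0.283, -0.139, 0, 0, 1],
    [0.331, -0.135, 0, 0, 1],
    [0.379, -0.125, 0, 0, 1],
    [0.425, -0.108, 0, 0, 1],
    [0.425, -0.108, 0, 0, 1]
  ]
}}

```text
time_s: 4.37
tool_pos: [0.4613, 0.2582, 0.162]
orientation: [0.001, 0.382, 0.924, 0.001]
wrist_force: [-0.6, 0.1, 0.2]
width: -0.0001
finger_force: 0.0
```

```bash
python3 - <<'E'
from h import *
po=np.array([.593,.306])
rel(*[[*(po+.14*np.array([np.cos(a),np.sin(a)])),.162] for a in np.radians(np.arange(-159,-230,-8))])
for n in("scene","side"):
  p=optics.snapshot(n); W=world(p); z=W[...,2]
  for b in blobs((abs(W[...,0]-.57)<.2)&(abs(W[...,1]-.3)<.2)&(z>.134)&(z<.146),100): print(cv2.minEnclosingCircle(W[b][:,:2].astype(np.float32)))
E
```

```text
tcp [0.4613 0.2582 0.162 ] yang 45.1 w -0.0001 t 4.4
[0.462 0.256 0.162] -> [-0.006 -0.002  0.   ]
[0.457 0.275 0.162] -> [0.037 0.021 0.   ]
[0.454 0.294 0.162] -> [0.077 0.049 0.   ]
[0.453 0.313 0.162] -> [0.112 0.083 0.   ]
[0.456 0.333 0.162] -> [0.142 0.122 0.   ]
[0.461 0.352 0.162] -> [0.166 0.164 0.001]
[0.468 0.37  0.162] -> [0.184 0.209 0.001]
[0.478 0.386 0.162] -> [0.196 0.257 0.001]
[0.491 0.401 0.162] -> [0.201 0.305 0.001]
((0.5791351795196533, 0.2387610226869583), 0.08565796911716461)
((0.5834647417068481, 0.23718763887882233), 0.08844266831874847)
```

```bash
python3 - <<'E'
from h import *
for n in("scene","side"):
  p=optics.snapshot(n); W=world(p); z=W[...,2]
  cv2.imwrite(f"pics/{n}2.png",cv2.resize(p["color"][150:400,220:480] if n=="scene" else p["color"][60:260,150:350],None,fx=2.3,fy=2.3))
  m=(np.hypot(W[...,0]-.4613,W[...,1]-.2582)<.05)&(z>.05)
  q=W[m]; print(n,len(q)); 
  for lo in np.arange(.05,.3,.01):
    k=q[(q[:,2]>lo)&(q[:,2]<lo+.01)]
    if len(k): print(round(lo,2),len(k),k.min(0).round(3),k.max(0).round(3))
E
```

```text
scene 8823
0.13 93 [0.496 0.226 0.136] [0.511 0.275 0.14 ]
0.14 20 [0.499 0.229 0.14 ] [0.509 0.277 0.143]
0.18 14 [0.458 0.248 0.18 ] [0.473 0.268 0.189]
0.19 25 [0.465 0.246 0.191] [0.476 0.27  0.199]
0.2 3 [0.466 0.245 0.2  ] [0.472 0.251 0.208]
0.22 12 [0.474 0.251 0.222] [0.491 0.269 0.23 ]
0.23 27 [0.462 0.253 0.23 ] [0.493 0.274 0.239]
0.24 39 [0.46  0.235 0.24 ] [0.502 0.279 0.25 ]
0.25 24 [0.461 0.234 0.25 ] [0.498 0.278 0.26 ]
0.26 44 [0.46  0.255 0.26 ] [0.503 0.295 0.27 ]
0.27 49 [0.46  0.252 0.271] [0.503 0.298 0.28 ]
0.28 104 [0.458 0.249 0.28 ] [0.499 0.295 0.29 ]
0.29 70 [0.475 0.264 0.29 ] [0.497 0.29  0.3  ]
side 2699
0.13 11 [0.496 0.226 0.131] [0.508 0.265 0.139]
0.14 23 [0.498 0.231 0.14 ] [0.511 0.268 0.144]
0.18 12 [0.455 0.244 0.184] [0.473 0.256 0.19 ]
0.19 25 [0.45 0.24 0.19] [0.473 0.253 0.2  ]
0.2 29 [0.448 0.241 0.2  ] [0.475 0.254 0.21 ]
0.21 28 [0.449 0.238 0.21 ] [0.477 0.262 0.22 ]
0.22 26 [0.436 0.229 0.22 ] [0.485 0.268 0.23 ]
0.23 72 [0.43  0.221 0.23 ] [0.499 0.277 0.24 ]
0.24 63 [0.425 0.215 0.24 ] [0.5   0.277 0.25 ]
0.25 79 [0.423 0.214 0.25 ] [0.504 0.285 0.26 ]
0.26 71 [0.438 0.214 0.26 ] [0.505 0.286 0.27 ]
0.27 65 [0.428 0.219 0.27 ] [0.505 0.287 0.28 ]
0.28 96 [0.426 0.219 0.28 ] [0.499 0.288 0.29 ]
0.29 71 [0.428 0.217 0.29 ] [0.485 0.264 0.3  ]
```

View pics/side2.png

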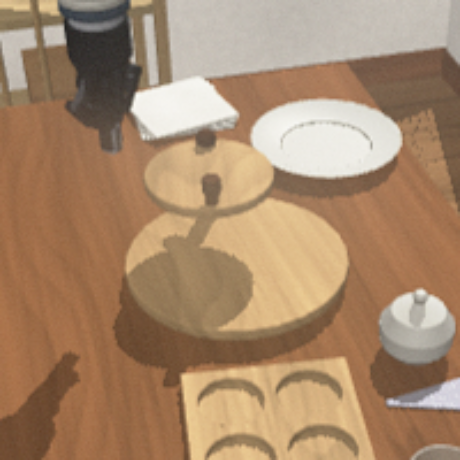

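```bash
python3 - <<'E'
from h import *
p=optics.snapshot("side"); c=optics.snapshot("scene")
cv2.imwrite("pics/f3.png",np.hstack([cv2.resize(p["color"][70:150,150:250],None,fx=4,fy=4,interpolation=2),cv2.resize(c["color"][180:280,330:430],None,fx=4,fy=4)[:320]]))
for h in(.15,.165,.18,.19): print(h,ray(p,198.7,125.2,h))
W=world(p); print([ (v,W[v,199].round(3).tolist(), p["color"][v,199].tolist()) for v in range(112,130,2)])
E
```

```text
0.15 [0.46814253 0.30872325 0.15      ]
0.165 [0.46559632 0.28363773 0.165     ]
0.18 [0.46305011 0.25855221 0.18      ]
0.19 [0.46135264 0.24182853 0.19      ]
[(112, [0.467, 0.241, 0.232], [60, 69, 82]), (114, [0.465, 0.234, 0.23], [68, 79, 89]), (116, [0.466, 0.244, 0.218], [99, 108, 116]), (118, [0.464, 0.239, 0.214], [116, 123, 131]), (120, [0.464, 0.245, 0.205], [121, 125, 136]), (122, [0.464, 0.25, 0.195], [104, 110, 121]), (124, [0.463, 0.247, 0.19], [92, 101, 114]), (126, [0.463, 0.248, 0.183], [113, 117, 124]), (128, [0.491, 0.536, 0.002], [86, 124, 171])]
```

View pics/f3.png

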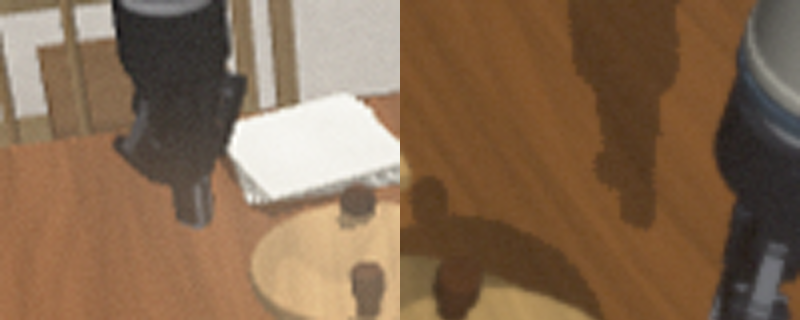

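The close-up shows the shut fingertips (left half, about (193,225)) at z ≈ 0.18 by depth and ray, while the TCP reading puts them at 0.151. So the reading is about 30 mm off. I'll descend here in free air and check again.

Request:
{"name": "carry_out", "arguments": {
  "series": [
    [-0.02, 0, 0.03, 0, 1],
    [-0.02, 0, 0.07, 0, 1],
    [-0.02, 0, 0.07, 0, 1],
    [-0.02, 0, 0.07, 0, 1]
  ]
}}

```text
time_s: 5.0
tool_pos: [0.4669, 0.2487, 0.131]
orientation: [-0.001, 0.383, 0.924, -0.001]
wrist_force: [-0.2, 0.9, -0.1]
width: 0.0
finger_force: 0.0
```

```bash
cat >> h.py <<'E'
def tip(r=.03):
    t=status.read_state()["tool_pos"]
    for n in("scene","side"):
        W=world(optics.snapshot(n)); m=(np.hypot(W[...,0]-t[0],W[...,1]-t[1])<r)&(W[...,2]>.02)&(W[...,2]<t[2]+.06)
        q=W[m]; k=q[q[:,2]<q[:,2].min()+.012]; print(n,"tcp",t.round(4),"tip zmin",np.sort(q[:,2])[:3].round(4),"mid",((k.max(0)+k.min(0))/2).round(3))
E
python3 - <<'E'
from h import *
tip()
s=status.read_state(); print(s["q"].round(4))
# forward check with a wrist view
p=optics.snapshot("wrist"); cv2.imwrite("pics/w4.png",p["color"]); W=p["z_map"]; print(np.unique(W[:60,:].round(2))[:10])
E
```

```text
scene tcp [0.4669 0.2487 0.131 ] tip zmin [0.0262 0.0272 0.0273] mid [0.478 0.273 0.028]
side tcp [0.4669 0.2487 0.131 ] tip zmin [0.0255 0.0265 0.0283] mid [0.478 0.246 0.03 ]
[ 0.4872  0.3007  1.9092 -0.      0.9319 -0.2976]
[0.   0.22 0.23 0.24 0.25 0.26 0.27]
```

View pics/w4.png

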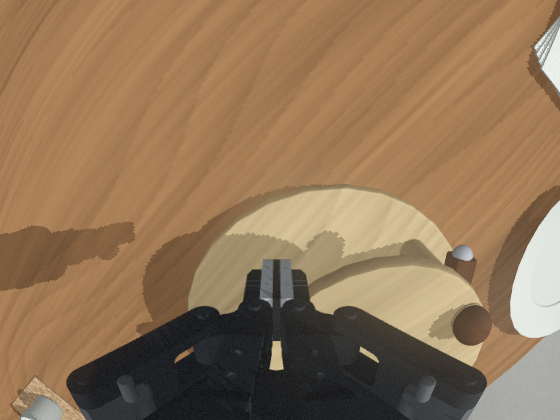

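Wrist view: shut fingertips at (276,262), knob out at (472,324), finial (460,258).

```bash
sed -i 's/(W\[...,2\]>.02)&/(W[...,2]>t[2]-.02)\&/' h.py; cat >> h.py <<'E'
def wpts(p,s):
    v,u=np.mgrid[:420,:560]; x=u-p["cx"];y=v-p["cy"]; r=np.hypot(x,y)+1e-9; th=r/p["fx"]; z=p["z_map"]
    c=np.stack([x/r*np.tan(th)*z,y/r*np.tan(th)*z,z,np.ones_like(z)],-1)
    T=(c@p["tool_from_camera"].T)[...,:3]; w=s["orientation"]; R=Ro.from_quat([w[1],w[2],w[3],w[0]]).as_matrix()
    W=T@R.T+s["tool_pos"]; W[z==0]=np.nan; return T,W
E
python3 - <<'E'
from h import *
tip()
s=status.read_state(); p=optics.snapshot("wrist"); T,W=wpts(p,s)
for v,u in((262,270),(262,284),(270,276),(300,268)): print("finger T",T[v,u].round(4))
for v,u in((324,472),(215,340),(60,200),(320,400)): print("W",W[v,u].round(3))
E
```

```text
scene tcp [0.4678 0.2497 0.1325] tip zmin [0.136  0.1374 0.1561] mid [0.496 0.248 0.137]
side tcp [0.4678 0.2497 0.1325] tip zmin [0.1564 0.1575 0.1576] mid [0.469 0.247 0.162]
finger T [ 0.0106 -0.002  -0.0275]
finger T [ 0.0102  0.0046 -0.0269]
finger T [ 0.0105  0.0008 -0.0351]
finger T [ 0.0094 -0.0022 -0.0574]
W [0.583 0.309 0.157]
W [0.516 0.282 0.03 ]
W [0.331 0.291 0.001]
W [0.554 0.275 0.14 ]
```

Request:
{"name": "carry_out", "arguments": {
  "series": [
    [0, 0, -0.08, 0, 1],
    [0, 0, -0.13, 0, 1],
    [-0.1, 0.03, -0.13, 0, 1],
    [-0.2, 0.06, -0.13, 0, 1],
    [-0.3, 0.08, -0.13, 0, 1],
    [-0.4, 0.11, -0.13, 0, 1],
    [-0.4, 0.11, -0.13, 0, 1],
    [-0.4, 0.11, -0.13, 0, 1],
    [-0.4, 0.11, -0.06, 0, 1],
    [-0.4, 0.11, 0, 0, 1],
    [-0.4, 0.11, 0, 0, 1],
    [-0.4, 0.11, 0, 0, 1]
  ]
}}

```text
time_s: 6.3
tool_pos: [0.6098, 0.1681, 0.1316]
orientation: [-0.001, 0.382, 0.924, -0.001]
wrist_force: [0.1, 0.5, -0.2]
width: 0.0
finger_force: 0.0
```

```bash
python3 - <<'E'
from h import *
po=np.array([.593,.306])
rel(*[[*(po+.14*np.array([np.cos(a),np.sin(a)])),.131] for a in np.radians(np.arange(-87,-178,-8))])
E
```

```text
tcp [0.6098 0.1681 0.1316] yang 45.0 w 0.0 t 6.3
[0.6   0.166 0.131] -> [ 0.013 -0.02   0.001]
[0.581 0.167 0.131] -> [ 0.049 -0.054  0.002]
[0.562 0.17  0.131] -> [ 0.088 -0.083  0.002]
[0.543 0.175 0.131] -> [ 0.131 -0.106  0.002]
[0.525 0.184 0.131] -> [ 0.177 -0.122  0.002]
[0.509 0.194 0.131] -> [ 0.225 -0.132  0.002]
[0.494 0.207 0.131] -> [ 0.274 -0.136  0.002]
[0.481 0.222 0.131] -> [ 0.322 -0.132  0.002]
[0.471 0.238 0.131] -> [ 0.37  -0.122  0.002]
[0.462 0.256 0.131] -> [ 0.416 -0.105  0.002]
[0.457 0.275 0.131] -> [ 0.459 -0.082  0.002]
[0.454 0.294 0.131] -> [ 0.499 -0.054  0.002]
```

Request:
{"name": "carry_out", "arguments": {
  "series": [
    [0.013, -0.02, 0, 0, 1],
    [0.049, -0.054, 0, 0, 1],
    [0.088, -0.083, 0, 0, 1],
    [0.131, -0.106, 0, 0, 1],
    [0.177, -0.122, 0, 0, 1],
    [0.225, -0.132, 0, 0, 1],
    [0.274, -0.136, 0, 0, 1],
    [0.322, -0.132, 0, 0, 1],
    [0.37, -0.122, 0, 0, 1],
    [0.416, -0.105, 0, 0, 1],
    [0.459, -0.082, 0, 0, 1],
    [0.499, -0.054, 0, 0, 1]
  ]
}}

```text
time_s: 7.3
tool_pos: [0.4547, 0.2947, 0.1344]
orientation: [0.001, 0.382, 0.924, 0.001]
wrist_force: [4.7, -1.3, -1.3]
width: 0.0001
finger_force: 1.7
```

```bash
cat >> h.py <<'E'
def leaf():
  for n in("scene","side"):
    W=world(optics.snapshot(n)); z=W[...,2]
    for b in blobs((abs(W[...,0]-.57)<.2)&(abs(W[...,1]-.3)<.2)&(z>.134)&(z<.146),100):
      c=np.array(cv2.minEnclosingCircle(W[b][:,:2].astype(np.float32))[0])-[.593,.306]; print("leaf centre",c.round(3),"angle",(-85.-np.degrees(np.arctan2(c[1],c[0])))%360*np.pi/180)
E
python3 - <<'E'
from h import *
po=np.array([.593,.306])
leaf()
rel(*[[*(po+.14*np.array([np.cos(a),np.sin(a)])),.131] for a in np.radians(np.arange(-175,-230,-8))])
E
```

```text
leaf centre [-0.071  0.007] angle 1.7512471431356582
leaf centre [-0.067  0.007] angle 1.768032875653768
tcp [0.4552 0.2962 0.1343] yang 45.1 w -0.0 t 7.4
[0.454 0.294 0.131] -> [-0.001 -0.007  0.008]
[0.453 0.313 0.131] -> [0.034 0.027 0.008]
[0.456 0.333 0.131] -> [0.064 0.065 0.008]
[0.461 0.352 0.131] -> [0.088 0.108 0.009]
[0.468 0.37  0.131] -> [0.106 0.153 0.009]
[0.478 0.386 0.131] -> [0.118 0.2   0.009]
[0.491 0.401 0.131] -> [0.123 0.249 0.009]
```

Request:
{"name": "carry_out", "arguments": {
  "series": [
    [0.034, 0.027, 0.004, 0, 1],
    [0.064, 0.065, 0.004, 0, 1],
    [0.088, 0.108, 0.004, 0, 1],
    [0.106, 0.153, 0.004, 0, 1],
    [0.118, 0.2, 0.004, 0, 1],
    [0.123, 0.249, 0.004, 0, 1],
    [0.123, 0.249, 0.004, 0, 1],
    [0.123, 0.249, 0.004, 0, 1],
    [0.1, 0.2, -0.1, 0, 1],
    [0.1, 0.2, -0.3, 0, 1],
    [0.1, 0.2, -0.4, 0, 1],
    [0.1, 0.2, -0.4, 0, -0.4]
  ]
}}

```text
time_s: 8.4
tool_pos: [0.4822, 0.3764, 0.2943]
orientation: [-0.0, 0.383, 0.924, -0.0]
wrist_force: [0.5, 0.6, 0.4]
width: 0.0109
finger_force: 0.0
```

```bash
python3 - <<'E'
from h import *
leaf()
rel([.540,-.420,.25],[.545,-.1,.30])
E
```

```text
leaf centre [-0.036  0.061] angle 2.6966297809362123
leaf centre [-0.033  0.063] angle 2.750147525931667
tcp [0.4855 0.3791 0.3005] yang 45.0 w 0.0258 t 8.5
[ 0.54 -0.42  0.25] -> [-1.51  -1.317  0.113]
[ 0.545 -0.1    0.3  ] -> [-0.953 -0.741 -0.006]
```

Request:
{"name": "carry_out", "arguments": {
  "series": [
    [-0.08, -0.06, 0, 0, -0.2],
    [-0.16, -0.12, 0, 0, -0.2],
    [-0.24, -0.19, 0, 0, -0.2],
    [-0.32, -0.25, 0, 0, -0.2],
    [-0.4, -0.32, 0, 0, -0.2],
    [-0.48, -0.38, 0, 0, -0.2],
    [-0.56, -0.44, 0, 0, -0.2],
    [-0.64, -0.5, 0, 0, -0.2],
    [-0.72, -0.57, 0, 0, -0.2],
    [-0.8, -0.63, 0, 0, -0.2],
    [-0.88, -0.7, 0, 0, -0.2],
    [-0.96, -0.76, 0, 0, -0.2]
  ]
}}

```text
time_s: 9.5
tool_pos: [0.5378, -0.1104, 0.2921]
orientation: [-0.0, 0.383, 0.924, -0.0]
wrist_force: [1.1, 0.2, -0.0]
width: 0.0515
finger_force: 0.0
```

```bash
cat >> h.py <<'E'
def look(names=("side","scene")):
  """pot tops and lid knobs, z-bands, anywhere in mat/tray/tier area"""
  for n in names:
    W=world(optics.snapshot(n)); z=W[...,2]; A=(W[...,0]>.35)&(W[...,0]<.78)&(W[...,1]>-.53)&(W[...,1]<.34)
    for nm,lo,hi,d in(("lid on mat",.068,.1,.066),("pot on mat",.052,.068,.06),("pot on tier",.08,.097,.06),("lid in tray",.021,.045,.022)):
      for b in blobs(A&(z>lo)&(z<hi),12):
        q=W[b]; e=np.ptp(q,axis=0)
        if e[0]<d+.012 and e[1]<d+.012 and e[0]>.6*d and e[1]>.6*d: print(n,nm,len(q),"mid",((q.max(0)+q.min(0))/2).round(3),"ext",e.round(3))
E
python3 - <<'E'
from h import *
look()
rel([.545,-.436,.16],[.450,-.329,.16])
E
```

```text
side lid on mat 546 mid [ 0.45  -0.33   0.082] ext [0.065 0.067 0.028]
side lid on mat 640 mid [ 0.543 -0.437  0.082] ext [0.064 0.065 0.028]
side pot on mat 133 mid [ 0.703 -0.265  0.06 ] ext [0.058 0.04  0.016]
side pot on mat 139 mid [ 0.692 -0.293  0.06 ] ext [0.067 0.056 0.016]
side pot on mat 568 mid [ 0.551 -0.341  0.06 ] ext [0.06  0.061 0.016]
side pot on mat 713 mid [ 0.446 -0.43   0.06 ] ext [0.059 0.062 0.016]
scene lid on mat 105 mid [ 0.544 -0.433  0.081] ext [0.045 0.065 0.026]
scene lid on mat 126 mid [ 0.447 -0.324  0.082] ext [0.056 0.054 0.028]
scene pot on mat 194 mid [ 0.446 -0.429  0.06 ] ext [0.058 0.063 0.016]
scene pot on mat 175 mid [ 0.542 -0.437  0.06 ] ext [0.064 0.065 0.015]
scene pot on mat 185 mid [ 0.449 -0.329  0.06 ] ext [0.063 0.065 0.016]
scene pot on mat 236 mid [ 0.55  -0.34   0.059] ext [0.059 0.062 0.014]
scene pot on mat 111 mid [ 0.699 -0.264  0.06 ] ext [0.07  0.047 0.016]
tcp [ 0.5386 -0.1135  0.2919] yang 44.7 w 0.0516 t 9.6
[ 0.545 -0.436  0.16 ] -> [-0.584 -0.556  0.331]
[ 0.45  -0.329  0.16 ] -> [-0.227 -0.536  0.331]
```

Request:
{"name": "carry_out", "arguments": {
  "series": [
    [-0.04, -0.1, 0, 0, -0.2],
    [-0.08, -0.2, 0, 0, -0.2],
    [-0.12, -0.3, 0, 0, -0.2],
    [-0.17, -0.4, 0.1, 0, -0.2],
    [-0.21, -0.5, 0.2, 0, -0.2],
    [-0.227, -0.536, 0.3, 0, -0.2],
    [-0.227, -0.536, 0.4, 0, -0.2],
    [-0.227, -0.536, 0.45, 0, -0.2],
    [-0.227, -0.536, 0.45, 0, -0.2],
    [-0.227, -0.536, 0.45, 0, -0.2]
  ]
}}

```text
time_s: 10.43
tool_pos: [0.4496, -0.322, 0.1095]
orientation: [-0.003, 0.383, 0.924, 0.001]
wrist_force: [0.2, 0.1, 0.6]
width: 0.0515
finger_force: 0.0
```

```bash
python3 - <<'E'
from h import *
s=status.read_state(); p=optics.snapshot("wrist"); T,W=wpts(p,s); cv2.imwrite("pics/w5.png",p["color"])
q=(T[...,2]>-.08)&(abs(T[...,0])<.03)&(abs(T[...,1])<.06)
m=q&(T[...,2]<.0)
print("finger max z",np.nanmax(T[m][:,2]), )
for sg in(-1,1):
    k=T[m&(T[...,1]*sg>0)]; k=k[k[:,2]>k[:,2].max()-.008]; print(k.min(0).round(4),k.max(0).round(4))
h=(W[...,2]>.072)&(W[...,2]<.1)
for b in blobs(h,30): print(len(W[b]),W[b].mean(0).round(3),W[b].min(0).round(3),W[b].max(0).round(3))
rel([.450,-.329,.053])
E
```

```text
finger max z -0.02255396668930537
[-0.0112 -0.0349 -0.0305] [ 0.011  -0.0243 -0.0226]
[-0.0112  0.0261 -0.0312] [ 0.0113  0.038  -0.0232]
1116 [ 0.449 -0.327  0.091] [ 0.44  -0.34   0.072] [ 0.462 -0.317  0.095]
905 [ 0.687 -0.259  0.079] [ 0.649 -0.28   0.072] [ 0.733 -0.243  0.087]
tcp [ 0.4515 -0.3228  0.112 ] yang 45.0 w 0.0511 t 10.5
[ 0.45  -0.329  0.053] -> [-0.009 -0.014  0.147]
```

View pics/w5.png

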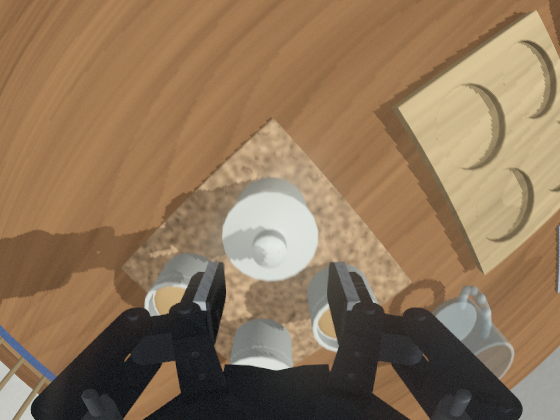

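Wrist view: the lidded pot's knob at (270,247) sits ahead between the open fingertips (210,285) and (342,285); open pots and the other lid are clear. Measured fingertips are 23 mm behind the TCP, so I'll use that.

Request:
{"name": "carry_out", "arguments": {
  "series": [
    [-0.009, -0.014, 0, 0, -0.2],
    [-0.009, -0.014, 0.04, 0, -0.2],
    [-0.009, -0.014, 0.09, 0, -0.2],
    [-0.009, -0.014, 0.145, 0, -0.2],
    [-0.009, -0.014, 0.145, 0, -0.2],
    [-0.009, -0.014, 0.145, 0, 0],
    [-0.009, -0.014, 0.145, 0, 1],
    [-0.009, -0.014, 0.145, 0, 1],
    [-0.009, -0.014, 0.145, 0, 1],
    [-0.009, -0.014, 0.145, 0, 1],
    [-0.009, -0.014, 0.145, 0, 1],
    [-0.009, -0.014, 0.145, 0, 1]
  ]
}}

```text
time_s: 11.48
tool_pos: [0.4526, -0.3312, 0.0567]
orientation: [0.002, 0.383, 0.924, -0.0]
wrist_force: [-0.9, 0.5, 8.4]
width: 0.0198
finger_force: 58.3
```

```bash
python3 - <<'E'
from h import *
print(status.read_state()["finger_force"]); rel([.450,-.329,.16],[.5185,-.1455,.16])
E
```

```text
58.347381949424744
tcp [ 0.4526 -0.3312  0.0567] yang 45.0 w 0.0198 t 11.5
[ 0.45  -0.329  0.16 ] -> [ 0.008 -0.    -0.258]
[ 0.518 -0.146  0.16 ] -> [ 0.211  0.445 -0.259]
```

Request:
{"name": "carry_out", "arguments": {
  "series": [
    [0, 0, -0.06, 0, 1],
    [0, 0, -0.12, 0, 1],
    [0, 0, -0.2, 0, 1],
    [0, 0, -0.25, 0, 1],
    [0.05, 0.1, -0.25, 0, 1],
    [0.1, 0.2, -0.25, 0, 1],
    [0.14, 0.3, -0.25, 0, 1],
    [0.18, 0.38, -0.25, 0, 1],
    [0.211, 0.445, -0.25, 0, 1],
    [0.211, 0.445, -0.25, 0, 1],
    [0.211, 0.445, -0.25, 0, 1],
    [0.211, 0.445, -0.25, 0, 1]
  ]
}}

```text
time_s: 12.48
tool_pos: [0.5177, -0.1451, 0.1551]
orientation: [0.001, 0.382, 0.924, -0.0]
wrist_force: [0.1, -0.8, -1.3]
width: 0.0196
finger_force: 59.0
```

```bash
cat >> h.py <<'E'
def held():
    t=status.read_state()
    W=world(optics.snapshot("side")); P=t["tool_pos"]
    m=(np.hypot(W[...,0]-P[0],W[...,1]-P[1])<.045)&(W[...,2]>P[2]-.06)&(W[...,2]<P[2]+.022); q=W[m]
    print("held",len(q),"mid",((q.max(0)+q.min(0))/2).round(4),"min",q.min(0).round(4),"max",q.max(0).round(4),"ff",t["finger_force"])
E
python3 - <<'E'
from h import *
held(); rel([.5185,-.1455,.003])
E
```

```text
held 326 mid [ 0.5156 -0.1448  0.1695] min [ 0.483 -0.177  0.162] max [ 0.5482 -0.1125  0.177 ] ff 58.96071910858154
tcp [ 0.5174 -0.1456  0.1549] yang 45.0 w 0.0196 t 12.5
[ 0.518 -0.146  0.003] -> [-0.001  0.002  0.38 ]
```

Request:
{"name": "carry_out", "arguments": {
  "series": [
    [-0.004, 0.004, 0.1, 0, 1],
    [-0.004, 0.004, 0.2, 0, 1],
    [-0.004, 0.004, 0.28, 0, 1],
    [-0.004, 0.004, 0.34, 0, 1],
    [-0.004, 0.004, 0.36, 0, 1],
    [-0.004, 0.004, 0.376, 0, 1],
    [-0.004, 0.004, 0.376, 0, 1],
    [-0.004, 0.004, 0.376, 0, 1],
    [-0.004, 0.004, 0.376, 0, 0.2],
    [-0.004, 0.004, 0.376, 0, -0.2],
    [-0.004, 0.004, 0.3, 0, -0.2],
    [-0.004, 0.004, 0.2, 0, -0.2]
  ]
}}

```text
time_s: 13.53
tool_pos: [0.5173, -0.1443, 0.0729]
orientation: [-0.003, 0.383, 0.924, -0.0]
wrist_force: [0.7, -0.0, 0.3]
width: 0.051
finger_force: 0.0
```

```bash
python3 - <<'E'
from h import *
look(("side",)); rel([.545,-.4365,.16],[.545,-.4365,.054])
E
```

```text
side lid on mat 643 mid [ 0.543 -0.437  0.083] ext [0.065 0.066 0.03 ]
side pot on mat 121 mid [ 0.703 -0.265  0.06 ] ext [0.059 0.042 0.016]
side pot on mat 151 mid [ 0.691 -0.293  0.06 ] ext [0.065 0.056 0.016]
side pot on mat 567 mid [ 0.55  -0.341  0.06 ] ext [0.059 0.062 0.016]
side pot on mat 587 mid [ 0.45  -0.329  0.06 ] ext [0.059 0.061 0.016]
side pot on mat 721 mid [ 0.446 -0.431  0.06 ] ext [0.059 0.061 0.016]
side pot on mat 88 mid [ 0.539 -0.451  0.06 ] ext [0.054 0.039 0.016]
side lid in tray 74 mid [ 0.521 -0.144  0.033] ext [0.024 0.025 0.024]
tcp [ 0.5227 -0.1458  0.0816] yang 45.0 w 0.0515 t 13.6
[ 0.545 -0.436  0.16 ] -> [-0.555 -0.474 -0.194]
[ 0.545 -0.436  0.054] -> [-0.553 -0.474  0.071]
```

Request:
{"name": "carry_out", "arguments": {
  "series": [
    [-0.02, 0, -0.1, 0, -0.2],
    [-0.06, -0.04, -0.2, 0, -0.2],
    [-0.14, -0.11, -0.2, 0, -0.2],
    [-0.22, -0.18, -0.2, 0, -0.2],
    [-0.3, -0.25, -0.2, 0, -0.2],
    [-0.38, -0.32, -0.2, 0, -0.2],
    [-0.46, -0.4, -0.2, 0, -0.2],
    [-0.53, -0.45, -0.2, 0, -0.2],
    [-0.553, -0.474, -0.2, 0, -0.2],
    [-0.553, -0.474, -0.15, 0, -0.2],
    [-0.553, -0.474, -0.1, 0, -0.2],
    [-0.553, -0.474, -0.1, 0, -0.2]
  ]
}}

```text
time_s: 14.58
tool_pos: [0.5398, -0.4342, 0.1107]
orientation: [-0.002, 0.383, 0.924, 0.001]
wrist_force: [-0.0, 0.5, -0.1]
width: 0.0512
finger_force: 0.0
```

```bash
python3 - <<'E'
from h import *
s=status.read_state(); p=optics.snapshot("wrist"); T,W=wpts(p,s)
for b in blobs((W[...,2]>.08)&(W[...,2]<.1)&(W[...,1]<-.3),30): print(len(W[b]),W[b].mean(0).round(3),((W[b].min(0)+W[b].max(0))/2).round(3))
rel([.5445,-.437,.055])
E
```

```text
408 [ 0.691 -0.311  0.084] [ 0.696 -0.31   0.083]
1061 [ 0.542 -0.435  0.091] [ 0.544 -0.436  0.087]
560 [ 0.743 -0.469  0.09 ] [ 0.752 -0.47   0.09 ]
tcp [ 0.5406 -0.4343  0.1125] yang 45.0 w 0.0511 t 14.6
[ 0.544 -0.437  0.055] -> [-0.012  0.002  0.144]
```

Request:
{"name": "carry_out", "arguments": {
  "series": [
    [-0.012, 0.002, 0.04, 0, -0.2],
    [-0.012, 0.002, 0.09, 0, -0.2],
    [-0.012, 0.002, 0.14, 0, -0.2],
    [-0.012, 0.002, 0.143, 0, -0.2],
    [-0.012, 0.002, 0.143, 0, 0],
    [-0.012, 0.002, 0.143, 0, 1],
    [-0.012, 0.002, 0.143, 0, 1],
    [-0.012, 0.002, 0.143, 0, 1],
    [-0.012, 0.002, 0.143, 0, 1],
    [-0.012, 0.002, 0.143, 0, 1],
    [-0.012, 0.002, 0.08, 0, 1],
    [-0.012, 0.002, 0, 0, 1]
  ]
}}

```text
time_s: 15.63
tool_pos: [0.5443, -0.4368, 0.1126]
orientation: [-0.002, 0.383, 0.924, 0.001]
wrist_force: [-0.2, -0.8, -0.7]
width: 0.0197
finger_force: 58.7
```

```bash
python3 - <<'E'
from h import *
held(); rel([.610,-.158,.18])
E
```

```text
held 956 mid [ 0.542  -0.4403  0.0933] min [ 0.5091 -0.4674  0.0526] max [ 0.5748 -0.4131  0.134 ] ff 58.712875843048096
tcp [ 0.548  -0.4398  0.1214] yang 45.0 w 0.0191 t 15.7
[ 0.61  -0.158  0.18 ] -> [ 0.388  0.608 -0.148]
```

Request:
{"name": "carry_out", "arguments": {
  "series": [
    [0, 0, -0.1, 0, 1],
    [0.04, 0.06, -0.15, 0, 1],
    [0.08, 0.13, -0.15, 0, 1],
    [0.13, 0.2, -0.15, 0, 1],
    [0.18, 0.28, -0.15, 0, 1],
    [0.23, 0.36, -0.15, 0, 1],
    [0.28, 0.44, -0.15, 0, 1],
    [0.33, 0.52, -0.15, 0, 1],
    [0.37, 0.58, -0.15, 0, 1],
    [0.388, 0.608, -0.15, 0, 1],
    [0.388, 0.608, -0.15, 0, 1],
    [0.388, 0.608, -0.15, 0, 1]
  ]
}}

```text
time_s: 16.68
tool_pos: [0.6084, -0.1564, 0.1746]
orientation: [0.0, 0.382, 0.924, -0.0]
wrist_force: [-0.9, 0.4, 0.8]
width: 0.0191
finger_force: 59.5
```

```bash
python3 - <<'E'
from h import *
held(); rel([.610,-.158,.005])
E
```

```text
held 337 mid [ 0.6058 -0.1542  0.1878] min [ 0.5737 -0.1868  0.1791] max [ 0.6379 -0.1216  0.1965] ff 59.48958456516266
tcp [ 0.6082 -0.1573  0.1745] yang 45.0 w 0.0196 t 16.7
[ 0.61  -0.158  0.005] -> [-0.004  0.002  0.424]
```

Request:
{"name": "carry_out", "arguments": {
  "series": [
    [-0.01, 0.002, 0.1, 0, 1],
    [-0.01, 0.002, 0.2, 0, 1],
    [-0.01, 0.002, 0.3, 0, 1],
    [-0.01, 0.002, 0.37, 0, 1],
    [-0.01, 0.002, 0.4, 0, 1],
    [-0.01, 0.002, 0.421, 0, 1],
    [-0.01, 0.002, 0.421, 0, 1],
    [-0.01, 0.002, 0.421, 0, 1],
    [-0.01, 0.002, 0.421, 0, 0.2],
    [-0.01, 0.002, 0.421, 0, -0.2],
    [-0.01, 0.002, 0.34, 0, -0.2],
    [-0.01, 0.002, 0.2, 0, -0.2]
  ]
}}

```text
time_s: 17.73
tool_pos: [0.6091, -0.1583, 0.078]
orientation: [-0.003, 0.383, 0.924, -0.0]
wrist_force: [1.6, -0.2, 0.6]
width: 0.0514
finger_force: 0.0
```

```bash
cat >> h.py <<'E'
def discs():
  for n in("side","scene"):
    W=world(optics.snapshot(n)); z=W[...,2]
    for c in((.5185,-.1455),(.610,-.158),(.622,-.067),(.530,-.054)):
      d=np.hypot(W[...,0]-c[0],W[...,1]-c[1]); m=(d<.03); k=W[m&(z>.026)&(z<.05)]
      if len(k)>20: print(n,c,"disc z",np.nanmedian(z[m&(z<.024)]).round(4),"knob",((k.min(0)+k.max(0))/2).round(3),k[:,2].max().round(4))
E
python3 - <<'E'
from h import *
discs(); look(("side",)); rel([.5505,-.341,.16],[.5505,-.341,.0])
E
```

```text
side (0.5185, -0.1455) disc z 0.0169 knob [ 0.519 -0.144  0.035] 0.0446
side (0.61, -0.158) disc z 0.0165 knob [ 0.61  -0.16   0.035] 0.0443
scene (0.5185, -0.1455) disc z 0.0146 knob [ 0.519 -0.141  0.034] 0.0416
scene (0.61, -0.158) disc z 0.0147 knob [ 0.609 -0.155  0.034] 0.0411
side pot on mat 124 mid [ 0.703 -0.266  0.06 ] ext [0.058 0.041 0.016]
side pot on mat 148 mid [ 0.693 -0.293  0.06 ] ext [0.068 0.055 0.016]
side pot on mat 562 mid [ 0.551 -0.341  0.06 ] ext [0.06  0.061 0.016]
side pot on mat 582 mid [ 0.45  -0.329  0.06 ] ext [0.059 0.059 0.016]
side pot on mat 678 mid [ 0.542 -0.437  0.06 ] ext [0.06  0.06  0.016]
side pot on mat 712 mid [ 0.446 -0.431  0.06 ] ext [0.059 0.06  0.016]
side lid in tray 79 mid [ 0.61  -0.156  0.032] ext [0.022 0.026 0.022]
side lid in tray 72 mid [ 0.519 -0.145  0.033] ext [0.021 0.021 0.021]
tcp [ 0.6146 -0.1597  0.0841] yang 45.0 w 0.0513 t 17.9
[ 0.55  -0.341  0.16 ] -> [-0.209 -0.433 -0.19 ]
[ 0.55  -0.341  0.   ] -> [-0.206 -0.435  0.21 ]
```

Both lids are seated in wells (disc tops about 15.5 mm). Now the pots.

Request:
{"name": "carry_out", "arguments": {
  "series": [
    [0, 0, -0.1, 0, -0.6],
    [-0.03, -0.06, -0.18, 0, -1],
    [-0.06, -0.13, -0.18, 0, -1],
    [-0.1, -0.2, -0.18, 0, -1],
    [-0.13, -0.28, -0.18, 0, -1],
    [-0.17, -0.36, -0.18, 0, -1],
    [-0.206, -0.435, -0.18, 0, -1],
    [-0.206, -0.435, -0.18, 0, -1],
    [-0.206, -0.435, -0.12, 0, -1],
    [-0.206, -0.435, -0.06, 0, -1],
    [-0.206, -0.435, -0.06, 0, -1],
    [-0.206, -0.435, -0.06, 0, -1]
  ]
}}

```text
time_s: 18.88
tool_pos: [0.5457, -0.3391, 0.1025]
orientation: [-0.002, 0.383, 0.924, 0.0]
wrist_force: [0.3, -0.1, 1.2]
width: 0.0855
finger_force: 0.0
```

```bash
cat >> h.py <<'E'
def wrist_rim(c,lo=.058,hi=.07):
    s=status.read_state(); p=optics.snapshot("wrist"); T,W=wpts(p,s)
    m=(T[...,2]<-.0)&(abs(T[...,0])<.02)&(abs(T[...,1])<.06)&(T[...,2]>-.06)
    if m.any(): print("finger tip T z",np.nanmax(T[m][:,2]).round(4))
    q=W[(W[...,2]>lo)&(W[...,2]<hi)&(np.hypot(W[...,0]-c[0],W[...,1]-c[1])<.045)]; print("rim",len(q),((q.min(0)+q.max(0))/2).round(4),np.ptp(q,axis=0).round(3))
E
python3 - <<'E'
from h import *
wrist_rim((.5505,-.341)); rel([.5505,-.341,.012])
E
```

```text
finger tip T z -0.0327
rim 1851 [ 0.5518 -0.3407  0.062 ] [0.06  0.059 0.008]
tcp [ 0.5467 -0.3396  0.1038] yang 45.0 w 0.0855 t 18.9
[ 0.55  -0.341  0.012] -> [-0.009  0.004  0.23 ]
```

Request:
{"name": "carry_out", "arguments": {
  "series": [
    [-0.01, 0.005, 0.05, 0, -1],
    [-0.01, 0.005, 0.12, 0, -1],
    [-0.01, 0.005, 0.19, 0, -1],
    [-0.01, 0.005, 0.23, 0, -1],
    [-0.01, 0.005, 0.23, 0, -1],
    [-0.01, 0.005, 0.23, 0, 0],
    [-0.01, 0.005, 0.23, 0, 1],
    [-0.01, 0.005, 0.23, 0, 1],
    [-0.01, 0.005, 0.23, 0, 1],
    [-0.01, 0.005, 0.23, 0, 1],
    [-0.01, 0.005, 0.17, 0, 1],
    [-0.01, 0.005, 0.1, 0, 1]
  ]
}}

```text
time_s: 19.93
tool_pos: [0.5501, -0.3408, 0.064]
orientation: [-0.001, 0.383, 0.924, 0.0]
wrist_force: [0.8, -0.5, -0.7]
width: 0.0587
finger_force: 65.3
```

```bash
python3 - <<'E'
from h import *
wrist_rim((.551,-.341),.09,.16); rel([.660,.125,.15])
E
```

```text
finger tip T z -0.0001
rim 22942 [ 0.5497 -0.3394  0.125 ] [0.075 0.075 0.07 ]
tcp [ 0.5537 -0.343   0.071 ] yang 45.0 w 0.0586 t 20.0
[0.66  0.125 0.15 ] -> [ 0.638  1.016 -0.2  ]
```

Request:
{"name": "carry_out", "arguments": {
  "series": [
    [0, 0, -0.09, 0, 1],
    [0.02, 0.03, -0.18, 0, 1],
    [0.07, 0.1, -0.2, 0, 1],
    [0.12, 0.18, -0.2, 0, 1],
    [0.17, 0.25, -0.2, 0, 1],
    [0.22, 0.32, -0.2, 0, 1],
    [0.27, 0.4, -0.2, 0, 1],
    [0.32, 0.48, -0.2, 0, 1],
    [0.37, 0.55, -0.2, 0, 1],
    [0.42, 0.62, -0.2, 0, 1],
    [0.47, 0.7, -0.2, 0, 1],
    [0.51, 0.75, -0.2, 0, 1]
  ]
}}

```text
time_s: 20.98
tool_pos: [0.6203, 0.018, 0.1456]
orientation: [0.001, 0.382, 0.924, 0.001]
wrist_force: [0.7, -0.5, -0.9]
width: 0.0586
finger_force: 65.9
```

```bash
python3 - <<'E'
from h import *
held(); rel([.6575,.1975,.15],[.6575,.1975,.039])
E
```

```text
held 185 mid [0.6183 0.005  0.151 ] min [ 0.5893 -0.0129  0.1345] max [0.6473 0.023  0.1675] ff 65.91540668159723
tcp [0.6205 0.0215 0.1455] yang 45.1 w 0.0588 t 21.0
[0.658 0.198 0.15 ] -> [ 0.245  0.377 -0.01 ]
[0.658 0.198 0.039] -> [0.245 0.376 0.268]
```

Request:
{"name": "carry_out", "arguments": {
  "series": [
    [0.05, 0.09, 0, 0, 1],
    [0.1, 0.17, 0, 0, 1],
    [0.16, 0.25, 0, 0, 1],
    [0.21, 0.33, 0, 0, 1],
    [0.245, 0.376, 0, 0, 1],
    [0.245, 0.376, 0, 0, 1],
    [0.245, 0.376, 0.08, 0, 1],
    [0.245, 0.376, 0.16, 0, 1],
    [0.245, 0.376, 0.23, 0, 1],
    [0.245, 0.376, 0.255, 0, 1],
    [0.245, 0.376, 0.265, 0, 1],
    [0.245, 0.376, 0.265, 0, 1]
  ]
}}

```text
time_s: 22.03
tool_pos: [0.6556, 0.1897, 0.0398]
orientation: [-0.0, 0.383, 0.924, -0.0]
wrist_force: [0.9, 0.0, -1.6]
width: 0.0587
finger_force: 67.6
```

```bash
python3 - <<'E'
from h import *
held(); rel(); print(status.read_state()["wrist_force"])
W=world(optics.snapshot("scene"));q=W[(np.hypot(W[...,0]-.6575,W[...,1]-.1975)<.036)&(W[...,2]>.033)&(W[...,2]<.1)];print(q.min(0),q.max(0))
E
```

```text
held 318 mid [0.6553 0.1865 0.0443] min [0.6116 0.1451 0.0272] max [0.6989 0.2279 0.0614] ff 67.64983174391091
tcp [0.6565 0.1899 0.0398] yang 45.0 w 0.0585 t 22.1
[-0.50529107 -0.62111725 -0.65861561]
[0.62428795 0.16596595 0.03304879] [0.69202966 0.22240368 0.09336852]
```

Request:
{"name": "carry_out", "arguments": {
  "series": [
    [0, 0, 0.003, 0, 1],
    [0, 0, 0.003, 0, 0],
    [0, 0, 0.003, 0, -0.7],
    [0, 0, 0.003, 0, -1],
    [0, 0, 0.003, 0, -1],
    [0, 0, -0.06, 0, -1],
    [0, 0, -0.14, 0, -1],
    [0, 0, -0.24, 0, -1],
    [0, 0, -0.34, 0, -1],
    [0, -0.06, -0.38, 0, -1],
    [-0.03, -0.14, -0.38, 0, -1],
    [-0.06, -0.22, -0.38, 0, -1]
  ]
}}

```text
time_s: 23.13
tool_pos: [0.6112, 0.1115, 0.1918]
orientation: [0.002, 0.382, 0.924, 0.001]
wrist_force: [0.2, -0.7, -0.7]
width: 0.0856
finger_force: 0.0
```

```bash
python3 - <<'E'
from h import *
look(); rel([.50,-.25,.18],[.542,-.437,.12],[.450,-.329,.12])
E
```

```text
side lid on mat 286 mid [0.654 0.191 0.082] ext [0.058 0.064 0.027]
side pot on mat 125 mid [ 0.703 -0.265  0.06 ] ext [0.059 0.041 0.016]
side pot on mat 143 mid [ 0.693 -0.294  0.06 ] ext [0.068 0.054 0.016]
side pot on mat 576 mid [ 0.45  -0.329  0.06 ] ext [0.059 0.061 0.016]
side pot on mat 671 mid [ 0.543 -0.437  0.06 ] ext [0.06  0.061 0.016]
side pot on mat 715 mid [ 0.446 -0.431  0.06 ] ext [0.059 0.061 0.016]
side pot on tier 212 mid [0.654 0.191 0.088] ext [0.058 0.063 0.016]
side lid in tray 76 mid [ 0.61  -0.158  0.033] ext [0.021 0.025 0.021]
side lid in tray 70 mid [ 0.519 -0.145  0.033] ext [0.021 0.023 0.022]
scene lid on mat 666 mid [0.654 0.192 0.08 ] ext [0.06  0.06  0.024]
scene pot on mat 201 mid [ 0.446 -0.43   0.06 ] ext [0.06  0.063 0.016]
scene pot on mat 213 mid [ 0.542 -0.435  0.059] ext [0.059 0.063 0.014]
scene pot on mat 229 mid [ 0.45  -0.328  0.059] ext [0.062 0.061 0.014]
scene pot on mat 95 mid [ 0.693 -0.302  0.06 ] ext [0.062 0.037 0.016]
scene pot on mat 114 mid [ 0.698 -0.264  0.06 ] ext [0.071 0.044 0.016]
scene pot on mat 210 mid [ 0.757 -0.009  0.06 ] ext [0.046 0.067 0.016]
scene pot on mat 96 mid [0.658 0.202 0.06 ] ext [0.051 0.041 0.016]
scene pot on tier 262 mid [0.654 0.192 0.086] ext [0.059 0.06  0.012]
scene lid in tray 33 mid [ 0.648 -0.244  0.033] ext [0.024 0.02  0.023]
scene lid in tray 59 mid [ 0.52  -0.142  0.032] ext [0.018 0.022 0.019]
scene lid in tray 64 mid [ 0.609 -0.156  0.032] ext [0.02  0.022 0.018]
tcp [0.6088 0.1079 0.1903] yang 44.9 w 0.0853 t 23.2
[ 0.5  -0.25  0.18] -> [-0.442 -0.824  0.027]
[ 0.542 -0.437  0.12 ] -> [-0.847 -1.079  0.178]
[ 0.45  -0.329  0.12 ] -> [-0.494 -1.052  0.178]
```

Request:
{"name": "carry_out", "arguments": {
  "series": [
    [-0.06, -0.07, 0, 0, -1],
    [-0.12, -0.15, 0, 0, -1],
    [-0.18, -0.22, 0, 0, -1],
    [-0.24, -0.3, 0, 0, -1],
    [-0.3, -0.38, 0, 0, -1],
    [-0.36, -0.46, 0, 0, -1],
    [-0.43, -0.54, 0, 0, -1],
    [-0.49, -0.62, 0, 0, -1],
    [-0.55, -0.7, 0, 0, -1],
    [-0.61, -0.78, 0.03, 0, -1],
    [-0.67, -0.86, 0.06, 0, -1],
    [-0.73, -0.93, 0.1, 0, -1]
  ]
}}

```text
time_s: 24.23
tool_pos: [0.5543, -0.3607, 0.1504]
orientation: [0.001, 0.383, 0.924, -0.0]
wrist_force: [1.0, 0.3, 0.9]
width: 0.0853
finger_force: 0.0
```

```bash
python3 - <<'E'
from h import *
wrist_rim((.543,-.437));look(("side",)); rel([.543,-.437,.1],[.543,-.437,.012])
E
```

```text
finger tip T z -0.0324
rim 1128 [ 0.5432 -0.4355  0.0621] [0.059 0.06  0.008]
side pot on mat 126 mid [ 0.703 -0.268  0.06 ] ext [0.059 0.047 0.016]
side pot on mat 148 mid [ 0.692 -0.293  0.06 ] ext [0.067 0.057 0.016]
side pot on mat 582 mid [ 0.45  -0.329  0.06 ] ext [0.059 0.061 0.016]
side pot on mat 683 mid [ 0.543 -0.436  0.06 ] ext [0.06  0.06  0.016]
side pot on mat 717 mid [ 0.446 -0.431  0.06 ] ext [0.059 0.061 0.016]
side lid in tray 72 mid [ 0.519 -0.144  0.032] ext [0.021 0.024 0.022]
tcp [ 0.5524 -0.3625  0.1471] yang 44.8 w 0.0855 t 24.3
[ 0.543 -0.437  0.1  ] -> [-0.116 -0.148  0.118]
[ 0.543 -0.437  0.012] -> [-0.116 -0.147  0.338]
```

Request:
{"name": "carry_out", "arguments": {
  "series": [
    [-0.06, -0.07, 0.05, 0, -1],
    [-0.113, -0.143, 0.1, 0, -1],
    [-0.113, -0.143, 0.15, 0, -1],
    [-0.113, -0.143, 0.22, 0, -1],
    [-0.113, -0.143, 0.3, 0, -1],
    [-0.113, -0.143, 0.336, 0, -1],
    [-0.113, -0.143, 0.336, 0, -1],
    [-0.113, -0.143, 0.336, 0, 0],
    [-0.113, -0.143, 0.336, 0, 1],
    [-0.113, -0.143, 0.336, 0, 1],
    [-0.113, -0.143, 0.336, 0, 1],
    [-0.113, -0.143, 0.336, 0, 1]
  ]
}}

```text
time_s: 25.33
tool_pos: [0.5473, -0.4316, 0.0183]
orientation: [0.002, 0.383, 0.924, -0.001]
wrist_force: [-0.6, 0.4, 8.0]
width: 0.0587
finger_force: 65.3
```

Request:
{"name": "carry_out", "arguments": {
  "series": [
    [0, 0, -0.06, 0, 1],
    [0, 0, -0.14, 0, 1],
    [0, 0, -0.24, 0, 1],
    [0.02, 0.02, -0.34, 0, 1],
    [0.06, 0.08, -0.34, 0, 1],
    [0.11, 0.15, -0.34, 0, 1],
    [0.16, 0.22, -0.34, 0, 1],
    [0.22, 0.3, -0.34, 0, 1],
    [0.28, 0.38, -0.34, 0, 1],
    [0.34, 0.46, -0.34, 0, 1],
    [0.4, 0.54, -0.34, 0, 1],
    [0.46, 0.62, -0.34, 0, 1]
  ]
}}

```text
time_s: 26.33
tool_pos: [0.5911, -0.123, 0.1526]
orientation: [0.001, 0.383, 0.924, 0.0]
wrist_force: [1.1, -0.1, -2.8]
width: 0.0583
finger_force: 65.8
```

```bash
python3 - <<'E'
from h import *
held(); rel([.5475,.1975,.15],[.5475,.1975,.039])
E
```

```text
held 225 mid [ 0.5904 -0.1387  0.1574] min [ 0.5622 -0.1565  0.1402] max [ 0.6187 -0.1208  0.1746] ff 65.76660627499223
tcp [ 0.5918 -0.1162  0.1525] yang 45.1 w 0.0583 t 26.4
[0.548 0.198 0.15 ] -> [0.632 0.477 0.009]
[0.548 0.198 0.039] -> [0.632 0.476 0.287]
```

Request:
{"name": "carry_out", "arguments": {
  "series": [
    [0.07, 0.05, 0, 0, 1],
    [0.14, 0.1, 0, 0, 1],
    [0.21, 0.16, 0, 0, 1],
    [0.29, 0.22, 0, 0, 1],
    [0.37, 0.28, 0, 0, 1],
    [0.45, 0.34, 0, 0, 1],
    [0.53, 0.4, 0, 0, 1],
    [0.6, 0.45, 0, 0, 1],
    [0.622, 0.467, 0, 0, 1],
    [0.622, 0.467, 0.08, 0, 1],
    [0.622, 0.467, 0.16, 0, 1],
    [0.622, 0.467, 0.2, 0, 1]
  ]
}}

```text
time_s: 27.38
tool_pos: [0.5457, 0.183, 0.0695]
orientation: [-0.001, 0.382, 0.924, -0.001]
wrist_force: [-1.1, -0.9, -2.1]
width: 0.0581
finger_force: 65.8
```

```bash
python3 - <<'E'
from h import *
rel([.5475,.1975,.043])
for n in("scene","side"):
 P=status.read_state()["tool_pos"];W=world(optics.snapshot(n));q=W[(np.hypot(W[...,0]-P[0],W[...,1]-P[1])<.036)&(W[...,2]>.033)&(W[...,2]<.15)];print(n,q.min(0).round(3))
E
```

```text
tcp [0.5457 0.183  0.0695] yang 45.1 w 0.0581 t 27.4
[0.548 0.198 0.043] -> [0.022 0.029 0.066]
scene [0.516 0.153 0.033]
side [0.512 0.148 0.033]
```

Request:
{"name": "carry_out", "arguments": {
  "series": [
    [0.02, 0.026, 0, 0, 1],
    [0.02, 0.026, 0.03, 0, 1],
    [0.02, 0.026, 0.05, 0, 1],
    [0.02, 0.026, 0.062, 0, 1],
    [0.02, 0.026, 0.062, 0, 1],
    [0.02, 0.026, 0.062, 0, 1]
  ]
}}

```text
time_s: 27.98
tool_pos: [0.5486, 0.1957, 0.0465]
orientation: [-0.0, 0.383, 0.924, -0.0]
wrist_force: [0.2, 0.5, -3.1]
width: 0.0584
finger_force: 65.9
```

```bash
python3 - <<'E'
from h import *
s=status.read_state();print(s["wrist_force"],s["tool_pos"])
p=optics.snapshot("scene");cv2.imwrite("pics/s6.png",cv2.resize(p["color"][220:380,250:430],None,fx=4,fy=3.7))
E
```

```text
[ 0.20629035  0.51731959 -3.0813201 ] [0.54856985 0.19572815 0.04651991]
```

View pics/s6.png

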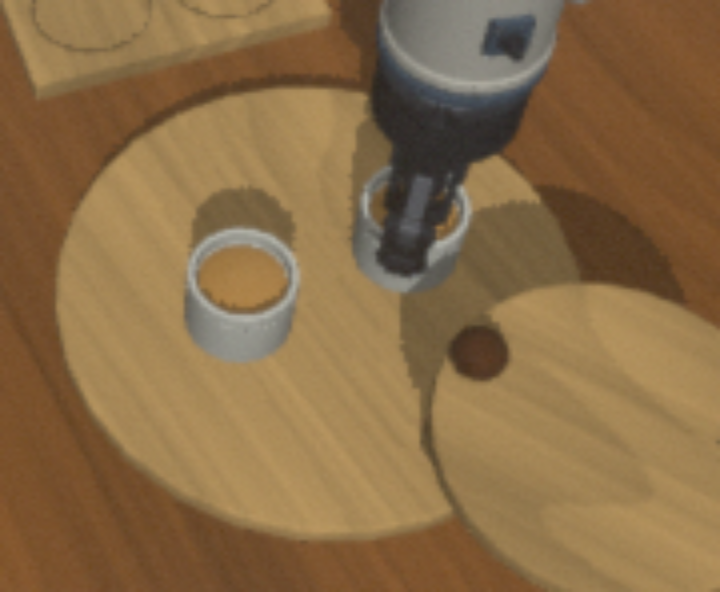

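Crop: placed pot upright at (243,295); the held pot at (412,235) is just above the tier, with the gripper clear of finial (480,350) and upper tier.

Request:
{"name": "carry_out", "arguments": {
  "series": [
    [0, 0, 0.004, 0, 1],
    [0, 0, 0.007, 0, 1],
    [0, 0, 0.009, 0, 1],
    [0, 0, 0.009, 0, 1]
  ]
}}

```text
time_s: 28.37
tool_pos: [0.5491, 0.1962, 0.0442]
orientation: [0.0, 0.383, 0.924, 0.0]
wrist_force: [-3.1, 0.2, 8.5]
width: 0.0585
finger_force: 67.1
```

Request:
{"name": "carry_out", "arguments": {
  "series": [
    [0, 0, 0, 0, 0],
    [0, 0, 0, 0, -0.7],
    [0, 0, 0, 0, -1],
    [0, 0, 0, 0, -1],
    [0, 0, -0.06, 0, -1],
    [0, 0, -0.14, 0, -1],
    [0, 0, -0.24, 0, -1],
    [0, 0, -0.34, 0, -1],
    [-0.06, -0.04, -0.36, 0, -1],
    [-0.14, -0.1, -0.36, 0, -1],
    [-0.22, -0.16, -0.36, 0, -1],
    [-0.3, -0.22, -0.36, 0, -1]
  ]
}}

```text
time_s: 29.37
tool_pos: [0.5716, 0.0477, 0.1876]
orientation: [0.001, 0.382, 0.924, 0.0]
wrist_force: [1.3, 0.2, -0.9]
width: 0.0852
finger_force: 0.0
```

```bash
python3 - <<'E'
from h import *
look(); rel([.45,-.329,.15])
E
```

```text
side lid on mat 287 mid [0.655 0.192 0.081] ext [0.057 0.066 0.026]
side lid on mat 297 mid [0.55  0.195 0.082] ext [0.059 0.066 0.027]
side pot on mat 78 mid [0.652 0.176 0.06 ] ext [0.053 0.037 0.016]
side pot on mat 131 mid [ 0.703 -0.265  0.06 ] ext [0.06  0.041 0.016]
side pot on mat 145 mid [ 0.692 -0.292  0.06 ] ext [0.067 0.057 0.015]
side pot on mat 580 mid [ 0.45  -0.329  0.06 ] ext [0.06  0.061 0.015]
side pot on mat 714 mid [ 0.446 -0.432  0.06 ] ext [0.059 0.059 0.016]
side pot on tier 207 mid [0.655 0.19  0.087] ext [0.057 0.063 0.014]
side pot on tier 218 mid [0.549 0.196 0.088] ext [0.058 0.065 0.015]
side lid in tray 82 mid [ 0.609 -0.158  0.033] ext [0.021 0.022 0.023]
side lid in tray 74 mid [ 0.518 -0.145  0.033] ext [0.022 0.022 0.022]
scene lid on mat 637 mid [0.549 0.196 0.08 ] ext [0.06  0.06  0.024]
scene lid on mat 670 mid [0.654 0.191 0.08 ] ext [0.06  0.06  0.024]
scene pot on mat 202 mid [ 0.446 -0.429  0.06 ] ext [0.059 0.062 0.015]
scene pot on mat 233 mid [ 0.449 -0.328  0.06 ] ext [0.059 0.06  0.015]
scene pot on mat 104 mid [ 0.699 -0.264  0.06 ] ext [0.07  0.044 0.016]
scene pot on mat 205 mid [ 0.757 -0.008  0.06 ] ext [0.046 0.068 0.016]
scene pot on mat 86 mid [0.556 0.201 0.06 ] ext [0.045 0.046 0.016]
scene pot on mat 86 mid [0.657 0.2   0.06 ] ext [0.052 0.043 0.015]
scene pot on tier 249 mid [0.549 0.196 0.086] ext [0.059 0.059 0.012]
scene pot on tier 287 mid [0.654 0.191 0.086] ext [0.06  0.06  0.012]
scene lid in tray 59 mid [ 0.518 -0.143  0.032] ext [0.022 0.021 0.019]
scene lid in tray 64 mid [ 0.61  -0.157  0.033] ext [0.02  0.024 0.017]
tcp [0.572  0.0441 0.1873] yang 44.8 w 0.0853 t 29.5
[ 0.45  -0.329  0.15 ] -> [-0.447 -0.873  0.094]
```

Next pot at (.450,-.329).

Request:
{"name": "carry_out", "arguments": {
  "series": [
    [-0.04, -0.08, 0, 0, -1],
    [-0.08, -0.16, 0, 0, -1],
    [-0.12, -0.24, 0, 0, -1],
    [-0.16, -0.32, 0, 0, -1],
    [-0.2, -0.4, 0, 0, -1],
    [-0.24, -0.48, 0, 0, -1],
    [-0.29, -0.57, 0, 0, -1],
    [-0.34, -0.66, 0, 0, -1],
    [-0.38, -0.75, 0.03, 0, -1],
    [-0.42, -0.83, 0.06, 0, -1],
    [-0.447, -0.873, 0.1, 0, -1],
    [-0.447, -0.873, 0.12, 0, -1]
  ]
}}

```text
time_s: 30.47
tool_pos: [0.4496, -0.3273, 0.1376]
orientation: [-0.0, 0.384, 0.923, -0.0]
wrist_force: [-0.8, 0.4, -0.1]
width: 0.0852
finger_force: 0.0
```

```bash
python3 - <<'E'
from h import *
wrist_rim((.45,-.329));rel([.45,-.329,.016])
E
```

```text
finger tip T z -0.0324
rim 1325 [ 0.4506 -0.3281  0.0622] [0.059 0.059 0.008]
tcp [ 0.4494 -0.3249  0.1364] yang 44.8 w 0.0853 t 30.5
[ 0.45  -0.329  0.016] -> [-0.009 -0.006  0.301]
```

Request:
{"name": "carry_out", "arguments": {
  "series": [
    [-0.008, -0.003, 0.06, 0, -1],
    [-0.008, -0.003, 0.14, 0, -1],
    [-0.008, -0.003, 0.22, 0, -1],
    [-0.008, -0.003, 0.295, 0, -1],
    [-0.008, -0.003, 0.295, 0, -1],
    [-0.008, -0.003, 0.295, 0, -1],
    [-0.008, -0.003, 0.295, 0, 0],
    [-0.008, -0.003, 0.295, 0, 1],
    [-0.008, -0.003, 0.295, 0, 1],
    [-0.008, -0.003, 0.295, 0, 1],
    [-0.008, -0.003, 0.295, 0, 1]
  ]
}}

```text
time_s: 31.43
tool_pos: [0.4538, -0.3283, 0.0239]
orientation: [0.002, 0.383, 0.924, -0.0]
wrist_force: [-1.7, 2.6, 10.5]
width: 0.0582
finger_force: 62.2
```

Request:
{"name": "carry_out", "arguments": {
  "series": [
    [0, 0, -0.06, 0, 1],
    [0, 0, -0.14, 0, 1],
    [0, 0, -0.24, 0, 1],
    [0.02, 0.02, -0.34, 0, 1],
    [0.06, 0.1, -0.34, 0, 1],
    [0.1, 0.18, -0.34, 0, 1],
    [0.14, 0.26, -0.34, 0, 1],
    [0.18, 0.34, -0.34, 0, 1],
    [0.22, 0.43, -0.34, 0, 1],
    [0.26, 0.52, -0.34, 0, 1],
    [0.3, 0.61, -0.34, 0, 1],
    [0.34, 0.7, -0.34, 0, 1]
  ]
}}

```text
time_s: 32.43
tool_pos: [0.5548, -0.0314, 0.1588]
orientation: [0.001, 0.383, 0.924, 0.0]
wrist_force: [0.3, -1.4, -2.5]
width: 0.0575
finger_force: 66.4
```

```bash
python3 - <<'E'
from h import *
held(); rel([.655,.105,.15])
E
```

```text
held 265 mid [ 0.5532 -0.0415  0.1596] min [ 0.5237 -0.0614  0.1386] max [ 0.5826 -0.0216  0.1806] ff 66.37971438467503
tcp [ 0.5576 -0.0255  0.1591] yang 45.0 w 0.0575 t 32.5
[0.655 0.105 0.15 ] -> [0.058 0.403 0.025]
```

Request:
{"name": "carry_out", "arguments": {
  "series": [
    [0.015, 0.09, 0, 0, 1],
    [0.03, 0.18, 0, 0, 1],
    [0.045, 0.27, 0, 0, 1],
    [0.055, 0.35, 0, 0, 1],
    [0.055, 0.4, 0, 0, 1],
    [0.055, 0.4, 0, 0, 1],
    [0.055, 0.4, 0.08, 0, 1],
    [0.055, 0.4, 0.16, 0, 1],
    [0.055, 0.4, 0.22, 0, 1],
    [0.055, 0.4, 0.25, 0, 1],
    [0.055, 0.4, 0.25, 0, 1],
    [0.055, 0.4, 0.25, 0, 1]
  ]
}}

```text
time_s: 33.48
tool_pos: [0.6519, 0.095, 0.058]
orientation: [0.0, 0.383, 0.924, 0.0]
wrist_force: [0.7, -0.1, -2.5]
width: 0.0573
finger_force: 66.5
```

Request:
{"name": "carry_out", "arguments": {
  "series": [
    [0.01, 0.01, 0, 0, 1],
    [0.01, 0.01, 0.008, 0, 1],
    [0.01, 0.01, 0.014, 0, 1],
    [0.01, 0.01, 0.018, 0, 1],
    [0.01, 0.01, 0.02, 0, 1],
    [0.01, 0.01, 0.02, 0, 1]
  ]
}}

```text
time_s: 33.98
tool_pos: [0.652, 0.1012, 0.0501]
orientation: [0.0, 0.383, 0.924, 0.0]
wrist_force: [-2.6, 0.1, 4.6]
width: 0.0572
finger_force: 67.5
```

Contact (4.6 N). Release and return for the last pot.

Request:
{"name": "carry_out", "arguments": {
  "series": [
    [0, 0, 0, 0, 0],
    [0, 0, 0, 0, -0.7],
    [0, 0, 0, 0, -1],
    [0, 0, 0, 0, -1],
    [0, 0, -0.06, 0, -1],
    [0, 0, -0.14, 0, -1],
    [0, 0, -0.24, 0, -1],
    [0, 0, -0.34, 0, -1],
    [-0.03, -0.08, -0.36, 0, -1],
    [-0.06, -0.16, -0.36, 0, -1],
    [-0.1, -0.24, -0.36, 0, -1],
    [-0.14, -0.32, -0.36, 0, -1]
  ]
}}

```text
time_s: 34.98
tool_pos: [0.6002, -0.0302, 0.1936]
orientation: [0.001, 0.382, 0.924, 0.0]
wrist_force: [-0.1, -0.9, 0.2]
width: 0.086
finger_force: 0.0
```

```bash
python3 - <<'E'
from h import *
look(("side",)); rel([.446,-.431,.15])
E
```

```text
side lid on mat 305 mid [0.55  0.194 0.082] ext [0.058 0.065 0.026]
side pot on mat 126 mid [ 0.703 -0.268  0.06 ] ext [0.059 0.046 0.016]
side pot on mat 153 mid [ 0.693 -0.293  0.06 ] ext [0.069 0.054 0.016]
side pot on mat 721 mid [ 0.446 -0.431  0.06 ] ext [0.059 0.061 0.015]
side pot on tier 109 mid [0.664 0.188 0.087] ext [0.04  0.058 0.014]
side pot on tier 225 mid [0.549 0.194 0.087] ext [0.058 0.065 0.015]
side pot on tier 239 mid [0.649 0.105 0.087] ext [0.059 0.067 0.014]
side lid in tray 77 mid [ 0.61  -0.158  0.034] ext [0.023 0.023 0.022]
side lid in tray 73 mid [ 0.519 -0.144  0.033] ext [0.022 0.025 0.022]
tcp [ 0.598  -0.0357  0.1932] yang 45.0 w 0.0852 t 35.0
[ 0.446 -0.431  0.15 ] -> [-0.431 -0.967  0.112]
```

Request:
{"name": "carry_out", "arguments": {
  "series": [
    [-0.04, -0.09, 0, 0, -1],
    [-0.08, -0.18, 0, 0, -1],
    [-0.12, -0.27, 0, 0, -1],
    [-0.16, -0.36, 0, 0, -1],
    [-0.2, -0.45, 0, 0, -1],
    [-0.24, -0.54, 0, 0, -1],
    [-0.28, -0.63, 0, 0, -1],
    [-0.32, -0.72, 0, 0, -1],
    [-0.36, -0.81, 0.03, 0, -1],
    [-0.4, -0.9, 0.06, 0, -1],
    [-0.43, -0.967, 0.1, 0, -1],
    [-0.43, -0.967, 0.12, 0, -1]
  ]
}}

```text
time_s: 36.03
tool_pos: [0.4464, -0.4288, 0.1435]
orientation: [-0.0, 0.384, 0.923, -0.001]
wrist_force: [-0.8, -0.4, 0.5]
width: 0.0855
finger_force: 0.0
```

```bash
python3 - <<'E'
from h import *
wrist_rim((.446,-.431));rel([.446,-.431,.016])
E
```

```text
finger tip T z -0.0331
rim 1266 [ 0.4463 -0.4299  0.0622] [0.059 0.059 0.008]
tcp [ 0.4466 -0.4259  0.1422] yang 44.8 w 0.0854 t 36.1
[ 0.446 -0.431  0.016] -> [-0.009 -0.01   0.315]
```

Request:
{"name": "carry_out", "arguments": {
  "series": [
    [-0.007, -0.006, 0.06, 0, -1],
    [-0.007, -0.006, 0.14, 0, -1],
    [-0.007, -0.006, 0.22, 0, -1],
    [-0.007, -0.006, 0.3, 0, -1],
    [-0.007, -0.006, 0.31, 0, -1],
    [-0.007, -0.006, 0.31, 0, -1],
    [-0.007, -0.006, 0.31, 0, 0],
    [-0.007, -0.006, 0.31, 0, 1],
    [-0.007, -0.006, 0.31, 0, 1],
    [-0.007, -0.006, 0.31, 0, 1],
    [-0.007, -0.006, 0.31, 0, 1]
  ]
}}

```text
time_s: 37.0
tool_pos: [0.4506, -0.4292, 0.0242]
orientation: [0.002, 0.383, 0.924, -0.001]
wrist_force: [-2.3, 1.5, 7.6]
width: 0.0574
finger_force: 63.5
```

Request:
{"name": "carry_out", "arguments": {
  "series": [
    [0, 0, -0.06, 0, 1],
    [0, 0, -0.14, 0, 1],
    [0, 0, -0.24, 0, 1],
    [0.02, 0.02, -0.34, 0, 1],
    [0.06, 0.1, -0.34, 0, 1],
    [0.1, 0.17, -0.34, 0, 1],
    [0.15, 0.25, -0.34, 0, 1],
    [0.2, 0.33, -0.34, 0, 1],
    [0.25, 0.41, -0.34, 0, 1],
    [0.3, 0.49, -0.34, 0, 1],
    [0.36, 0.58, -0.34, 0, 1],
    [0.41, 0.66, -0.34, 0, 1]
  ]
}}

```text
time_s: 38.0
tool_pos: [0.5204, -0.1234, 0.1589]
orientation: [0.001, 0.383, 0.924, 0.0]
wrist_force: [0.3, -0.6, -2.5]
width: 0.0574
finger_force: 65.7
```

```bash
python3 - <<'E'
from h import *
held(); look(("scene",)); rel([.545,.108,.15])
E
```

```text
held 286 mid [ 0.5172 -0.1337  0.1599] min [ 0.4894 -0.1534  0.1388] max [ 0.545  -0.1141  0.1809] ff 65.69344069808722
scene lid on mat 591 mid [0.649 0.103 0.08 ] ext [0.059 0.06  0.023]
scene lid on mat 639 mid [0.549 0.196 0.081] ext [0.06  0.06  0.025]
scene lid on mat 670 mid [0.654 0.192 0.08 ] ext [0.061 0.059 0.025]
scene pot on mat 111 mid [ 0.698 -0.264  0.06 ] ext [0.071 0.044 0.015]
scene pot on mat 86 mid [0.556 0.201 0.06 ] ext [0.046 0.047 0.015]
scene pot on tier 260 mid [0.649 0.103 0.086] ext [0.059 0.06  0.011]
scene pot on tier 316 mid [0.549 0.195 0.087] ext [0.06  0.059 0.013]
scene pot on tier 299 mid [0.654 0.192 0.086] ext [0.06  0.058 0.013]
scene lid in tray 61 mid [ 0.518 -0.144  0.032] ext [0.021 0.022 0.02 ]
scene lid in tray 65 mid [ 0.609 -0.158  0.032] ext [0.022 0.024 0.021]
tcp [ 0.5213 -0.1204  0.1589] yang 45.2 w 0.0573 t 38.1
[0.545 0.108 0.15 ] -> [0.36  0.447 0.023]
```

Request:
{"name": "carry_out", "arguments": {
  "series": [
    [0.06, 0.07, 0, 0, 1],
    [0.12, 0.15, 0, 0, 1],
    [0.18, 0.22, 0, 0, 1],
    [0.24, 0.3, 0, 0, 1],
    [0.3, 0.37, 0, 0, 1],
    [0.355, 0.44, 0, 0, 1],
    [0.355, 0.44, 0, 0, 1],
    [0.355, 0.44, 0.08, 0, 1],
    [0.355, 0.44, 0.16, 0, 1],
    [0.355, 0.44, 0.22, 0, 1],
    [0.355, 0.44, 0.25, 0, 1],
    [0.355, 0.44, 0.25, 0, 1]
  ]
}}

```text
time_s: 39.1
tool_pos: [0.5426, 0.0989, 0.0556]
orientation: [-0.001, 0.383, 0.924, -0.001]
wrist_force: [-0.1, -0.3, -2.5]
width: 0.0574
finger_force: 65.8
```

Request:
{"name": "carry_out", "arguments": {
  "series": [
    [0.012, 0.018, 0, 0, 1],
    [0.012, 0.018, 0, 0, 1],
    [0.012, 0.018, 0.006, 0, 1],
    [0.012, 0.018, 0.011, 0, 1],
    [0.012, 0.018, 0.014, 0, 1],
    [0.012, 0.018, 0.014, 0, 1]
  ]
}}

```text
time_s: 39.6
tool_pos: [0.5457, 0.108, 0.0516]
orientation: [0.0, 0.383, 0.924, 0.0]
wrist_force: [-0.0, -0.5, -2.2]
width: 0.0577
finger_force: 65.9
```

Request:
{"name": "carry_out", "arguments": {
  "series": [
    [0, 0, 0.003, 0, 1],
    [0, 0, 0.005, 0, 1],
    [0, 0, 0.005, 0, 1]
  ]
}}

```text
time_s: 39.85
tool_pos: [0.5457, 0.1081, 0.0502]
orientation: [-0.0, 0.383, 0.924, 0.0]
wrist_force: [-2.3, 0.6, 8.6]
width: 0.0574
finger_force: 67.0
```

Request:
{"name": "carry_out", "arguments": {
  "series": [
    [0, 0, 0, 0, 0],
    [0, 0, 0, 0, -0.7],
    [0, 0, 0, 0, -1],
    [0, 0, 0, 0, -1],
    [0, 0, -0.06, 0, -1],
    [0, 0, -0.14, 0, -1],
    [0, 0, -0.24, 0, -1],
    [0, 0, -0.34, 0, -1],
    [-0.06, -0.14, -0.4, 0, -1],
    [-0.1, -0.24, -0.4, 0, -1],
    [-0.14, -0.34, -0.4, 0, -1],
    [-0.18, -0.44, -0.4, 0, -1]
  ]
}}

```text
time_s: 40.85
tool_pos: [0.4822, -0.0439, 0.2099]
orientation: [0.001, 0.382, 0.924, 0.0]
wrist_force: [1.3, 0.0, 0.0]
width: 0.0851
finger_force: 0.0
```

Request:
{"name": "carry_out", "arguments": {
  "series": [
    [-0.06, -0.07, 0, 0, -1],
    [-0.1, -0.14, 0, 0, -1],
    [-0.1, -0.14, 0, 0, -1],
    [-0.1, -0.14, 0, 0, -1]
  ]
}}

```text
time_s: 41.18
tool_pos: [0.4709, -0.1119, 0.209]
orientation: [0.0, 0.384, 0.923, 0.0]
wrist_force: [-0.5, 1.0, 0.5]
width: 0.0854
finger_force: 0.0
```

```bash
python3 - <<'E'
from h import *
look(); leaf(); discs(); print(status.read_state()["tool_pos"])
for n in("scene","side"):
  W=world(optics.snapshot(n)); z=W[...,2]
  for c in((.649,.103),(.549,.196),(.654,.192),(.546,.109)):
    q=W[(np.hypot(W[...,0]-c[0],W[...,1]-c[1])<.034)&(z>.086)&(z<.1)]
    A=np.c_[q[:,:2]-q[:,:2].mean(0),np.ones(len(q))]; print(n,c,len(q),"plane",np.linalg.lstsq(A,q[:,2],rcond=None)[0].round(3),"r",np.hypot(c[0]-.6025,c[1]-.1925).round(3))
p=optics.snapshot("scene"); cv2.imwrite("pics/end.png",p["color"])
E
```

```text
side pot on mat 127 mid [ 0.704 -0.267  0.06 ] ext [0.059 0.045 0.016]
side pot on mat 145 mid [ 0.693 -0.292  0.06 ] ext [0.067 0.054 0.016]
side pot on tier 212 mid [0.655 0.189 0.087] ext [0.059 0.063 0.015]
side pot on tier 247 mid [0.65  0.105 0.087] ext [0.059 0.066 0.015]
side pot on tier 204 mid [0.544 0.106 0.088] ext [0.058 0.058 0.015]
side lid in tray 77 mid [ 0.61  -0.157  0.032] ext [0.022 0.022 0.023]
side lid in tray 74 mid [ 0.519 -0.143  0.032] ext [0.022 0.024 0.021]
scene lid on mat 558 mid [0.543 0.109 0.08 ] ext [0.06  0.061 0.024]
scene lid on mat 590 mid [0.649 0.103 0.081] ext [0.059 0.061 0.024]
scene lid on mat 634 mid [0.55  0.195 0.081] ext [0.059 0.06  0.024]
scene lid on mat 673 mid [0.654 0.192 0.081] ext [0.06  0.06  0.025]
scene pot on mat 95 mid [ 0.693 -0.301  0.06 ] ext [0.062 0.037 0.016]
scene pot on mat 110 mid [ 0.699 -0.264  0.06 ] ext [0.069 0.043 0.016]
scene pot on mat 214 mid [ 0.757 -0.012  0.06 ] ext [0.046 0.071 0.016]
scene pot on mat 97 mid [0.549 0.116 0.06 ] ext [0.047 0.046 0.016]
scene pot on mat 94 mid [0.556 0.201 0.06 ] ext [0
[... 710 characters left out ...]
 0.0167 knob [ 0.61  -0.159  0.035] 0.0439
scene (0.5185, -0.1455) disc z 0.0144 knob [ 0.518 -0.142  0.034] 0.0411
scene (0.61, -0.158) disc z 0.0145 knob [ 0.609 -0.156  0.034] 0.0406
[ 0.47159175 -0.10951208  0.20889598]
scene (0.649, 0.103) 126 plane [-0.003  0.011  0.089] r 0.101
scene (0.549, 0.196) 154 plane [0.003 0.002 0.089] r 0.054
scene (0.654, 0.192) 158 plane [ 0.002 -0.     0.089] r 0.052
scene (0.546, 0.109) 121 plane [ 0.011 -0.018  0.089] r 0.101
side (0.649, 0.103) 101 plane [-0.018  0.014  0.09 ] r 0.101
side (0.549, 0.196) 17 plane [0.015 0.019 0.089] r 0.054
side (0.654, 0.192) 91 plane [0.005 0.003 0.09 ] r 0.052
side (0.546, 0.109) 76 plane [0.013 0.01  0.09 ] r 0.101
```

View pics/end.png

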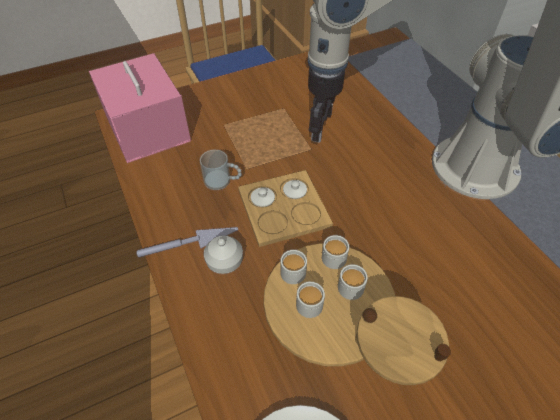

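The picture shows four open pots standing on the lower tier (293,267), (335,250), (311,299), (352,281). Two lids sit in wells (262,196), (294,188), the upper tier is swung out, and the mug and bowl have not moved.

```bash
python3 -c "
from bench import job
print(job.job_done())"
```

```text
the job is handed in; nothing more can be done
None
```

The job is handed in, with no verdict returned: in the last camera check the upper tier was at its end stop, both lids sat knob up in their own wells, all four pots stood open and upright on the lower tier, and the mug and sugar bowl had not moved.

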